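# Hang the counterbalance springs of the screen press

### The arm

A 6-joint arm with a two-finger parallel gripper is mounted at the origin on the work surface. World frame = base frame: x ahead of the robot, y to its left, z up, the work surface at z = 0. Lengths are in m, angles in rad, forces in N, time in s.
With the tool pointing down it reaches from about 0.4 to 0.825 m from the base axis. Payload 7 kg.
Tool frame: the origin (TCP) lies between the finger pads; the fingertips stand 22 mm ahead of it and the grasp point (between the pads) lies 3 mm ahead of it; z points along the fingers, y is the direction in which the jaws open and shut (so a half turn about z gives the same grasp; the last joint's range is limited). The gripper opens to 88 mm and grips with 3 to 60 N. Pads are 19 mm wide; open, the fingers measure 130 mm over their backs; the gripper's body (78 mm by 193 mm) begins 47 mm behind the grasp point.
Start: joints at [1.52, 0.359, 0.012, 0, -1.224, -0.288], TCP at [0.224, 0.637, 0.249] pointing down, gripper open.
Joint ranges: [-3.07, 3.07], [-1.43, 2.12], [-1.02, 1.25], [-3.03, 1.67], [-3.05, -0], [-3.03, 3.03]. Speed limits (rad/s): [2.39, 2.39, 3.01, 3.14, 3.14, 3.14].

### API

Orientations are given as [roll, pitch, yaw] about the fixed x, y, z axes, in that order (R = Rz(yaw) Ry(pitch) Rx(roll)).
In Python, from station import arm, optics gives the robot as it stands. The module is installed in compiled form; this text tells all that it offers.
- The arm moves only by the tool jog_arm, never from a script. Its argument "motion" is a list that holds one entry, the list of rows, each a list of 7 numbers: the shift along the tool's x, y, z in m, then the turn, a rotation vector about the tool's x, y, z in degrees, then the finger opening in m, from 0 to 0.0876. In form: [[[x, y, z, rx, ry, rz, grip], ...]]. A call has 1 to 8 rows; each row is the pose to reach, as a shift and turn from the pose measured when the call began, along the tool's axes at that moment; what a row does not reach only later rows make up. A row lasts 1/10 s, in which the tool goes at most 50 mm and 8.59 degrees, less where a joint would pass 70% of its speed; a pose out of reach is approached as far as the arm can. A call with a gripper value outside its range is refused whole. The fingers move at their own pace and stop on an object; "newtons" is the grip in N (left out, the last holds). Time passes only in rows, so rows that repeat a pose let the fingers close. It gives the time, the measured TCP pose, the force and the opening at its end, in the units of the state.
- arm.get_state(): the state, without advancing time (a new reading comes with each control period).
- optics.grab_frame(name): name is "scene" or "top" or "wrist"; returns the picture (420x560x3 uint8, red, green, blue); there is no depth.
- optics.camera_model(name): a dict with "mtx" (3x3 intrinsics, pixels), "D" ([k1, k2, p1, p2, k3] as OpenCV has them; the pictures are not rectified), "R" (3x3) and "t" (3): a world point X has camera coordinates R X + t; the wrist camera has in their place "mount" (4x4, takes a point from camera to tool coordinates, whose origin is the TCP and whose axes are the flange's). Camera axes: x right, y down, z forward; pixel columns grow to the right and rows downward; lengths in m; the calibration is good to about 2 mm. A picture is of the moment at which its call begins: read the wrist's pose just before it. camera_model takes no time and is no camera call.
- arm.job_done(): hands the job in, once; it reports no verdict.
The state is a dict: "t": time; "q": joint angles; "qd": joint speeds; "joint_efforts": joint torques, N m; "eef_pos": TCP position; "ee_rot": TCP orientation; "force": force on the tool from outside, world axes, zero at the start; "moment": the same for the moment, N m; "width": finger opening in m.
Only numpy, scipy, OpenCV 4.12 (cv2) and the standard library are available. Lean on these libraries where they do the work, as an engineer would, in place of code of your own. Each camera call takes 0.05 s, during which the arm holds its last target.

### The job

Take the service door of the screen press's spring box by its handle, swing it well open, and hang every tension spring that is laid out on the bench inside the box, each at a station of its own: its hook down through the hole in the anchor bar, then stretched so that its eye drops right down onto the post straight across from that hole. When all of them hang, shut the door fully; leave the other things on the bench where they are.

Things in the scene. Friction and masses are not known exactly. Their poses are not given: they have to be found in the camera images.
- door (a joint): Angle of the service door on top of the spring box of the bench-top screen press: 0 shut, grows as it swings up and over towards its hinge on the right (-y) side, stop at 1.8 rad. Stiff hinge: the door stays wherever it is left; about 4 N at the handle moves it. The box is blue, open under the door, 243 mm (x) by 272 mm (y), walls 76 mm high. All but the door is fixed.
- door_handle (a point): Middle of the door's handle: a round black bar 10 mm thick, 100 mm long, parallel to the hinge, its centre line 35 mm off the door's outer face and 12 mm in from the free edge. The frame turns with the door: x along the hinge, y from hinge to free edge, z out of the outer face.
- door_hinge (a point): Middle of the hinge line, 77 mm above the bench; the line runs along this frame's x. The handle's centre is 258 mm along y and 40 mm along z from here (frame turns with the door). The aluminium door is flat, 245 mm (x) by 270 mm (y), 5 mm thick.
- hole0 (a point): Mouth of anchor hole 0, the rightmost (-y, next to the hinge) of four: a vertical through hole 11 mm wide in the steel anchor bar, which is 24 mm wide and 8 mm thick, top 58 mm above the bench. Frame: x level, towards post0, y left, z up. Stations are 56 mm apart along y. The near wall is 41 mm from the hole, the side walls 48 mm from the outer holes.
- post0 (a point): Top centre of spring post 0, 150 mm along x from hole0: a vertical steel post 10 mm thick with a tapered top, standing 12 mm out of a round shoulder 24 mm wide. Post top 49 mm, shoulder 37 mm above the bench. Same axes as the hole. The far wall is 48 mm beyond.
- hole1 (a point): Mouth of anchor hole 1, second from the right of four: a vertical through hole 11 mm wide in the steel anchor bar, which is 24 mm wide and 8 mm thick, top 58 mm above the bench. Frame: x level, towards post1, y left, z up. Stations are 56 mm apart along y. The near wall is 41 mm from the hole, the side walls 48 mm from the outer holes.
- post1 (a point): Top centre of spring post 1, 150 mm along x from hole1: a vertical steel post 10 mm thick with a tapered top, standing 12 mm out of a round shoulder 24 mm wide. Post top 49 mm, shoulder 37 mm above the bench. Same axes as the hole. The far wall is 48 mm beyond.
- hole2 (a point): Mouth of anchor hole 2, third from the right of four: a vertical through hole 11 mm wide in the steel anchor bar, which is 24 mm wide and 8 mm thick, top 58 mm above the bench. Frame: x level, towards post2, y left, z up. Stations are 56 mm apart along y. The near wall is 41 mm from the hole, the side walls 48 mm from the outer holes.
- post2 (a point): Top centre of spring post 2, 150 mm along x from hole2: a vertical steel post 10 mm thick with a tapered top, standing 12 mm out of a round shoulder 24 mm wide. Post top 49 mm, shoulder 37 mm above the bench. Same axes as the hole. The far wall is 48 mm beyond.
- hole3 (a point): Mouth of anchor hole 3, the leftmost (+y) of four: a vertical through hole 11 mm wide in the steel anchor bar, which is 24 mm wide and 8 mm thick, top 58 mm above the bench. Frame: x level, towards post3, y left, z up. Stations are 56 mm apart along y. The near wall is 41 mm from the hole, the side walls 48 mm from the outer holes.
- post3 (a point): Top centre of spring post 3, 150 mm along x from hole3: a vertical steel post 10 mm thick with a tapered top, standing 12 mm out of a round shoulder 24 mm wide. Post top 49 mm, shoulder 37 mm above the bench. Same axes as the hole. The far wall is 48 mm beyond.
- spring1_eye (a point): Tension spring, plain steel, 0.18 kg, loose on the bench (three or four are present): centre of the eye of its dark flat lug, half-way up. Lug 44 mm long (x), 28 mm wide (y), 16 mm high; grip it across the 28 mm. Vertical 18 mm eye. x points away from the hook along the spring, z up. The 20 mm thick coil follows the lug towards -x, its axis 8 mm above this point.
- spring1_hook (a point): Lower tip of that spring's hook, level with the lug's underside: 5 mm wire leaving the top of the coil, then a straight leg down, 22.5 mm long, 18 mm clear of the coil. Slack, 122 mm from the eye; it lengthens only along its x: 2 N to begin, then 160 N/m, at most 48 mm. Fully home, the tip is 21 mm below the hole's mouth (friction may hold it some mm higher) and the lug lies on the post's shoulder.
- spring2_eye (a point): Tension spring, plain steel, 0.18 kg, loose on the bench (three or four are present): centre of the eye of its dark flat lug, half-way up. Lug 44 mm long (x), 28 mm wide (y), 16 mm high; grip it across the 28 mm. Vertical 18 mm eye. x points away from the hook along the spring, z up. The 20 mm thick coil follows the lug towards -x, its axis 8 mm above this point.
- spring2_hook (a point): Lower tip of that spring's hook, level with the lug's underside: 5 mm wire leaving the top of the coil, then a straight leg down, 22.5 mm long, 18 mm clear of the coil. Slack, 122 mm from the eye; it lengthens only along its x: 2 N to begin, then 160 N/m, at most 48 mm. Fully home, the tip is 21 mm below the hole's mouth (friction may hold it some mm higher) and the lug lies on the post's shoulder.
- spring3_eye (a point): Tension spring, plain steel, 0.18 kg, loose on the bench (three or four are present): centre of the eye of its dark flat lug, half-way up. Lug 44 mm long (x), 28 mm wide (y), 16 mm high; grip it across the 28 mm. Vertical 18 mm eye. x points away from the hook along the spring, z up. The 20 mm thick coil follows the lug towards -x, its axis 8 mm above this point.
- spring3_hook (a point): Lower tip of that spring's hook, level with the lug's underside: 5 mm wire leaving the top of the coil, then a straight leg down, 22.5 mm long, 18 mm clear of the coil. Slack, 122 mm from the eye; it lengthens only along its x: 2 N to begin, then 160 N/m, at most 48 mm. Fully home, the tip is 21 mm below the hole's mouth (friction may hold it some mm higher) and the lug lies on the post's shoulder.
- spring4_eye (a point): Tension spring, plain steel, 0.18 kg, loose on the bench (three or four are present): centre of the eye of its dark flat lug, half-way up. Lug 44 mm long (x), 28 mm wide (y), 16 mm high; grip it across the 28 mm. Vertical 18 mm eye. x points away from the hook along the spring, z up. The 20 mm thick coil follows the lug towards -x, its axis 8 mm above this point.
- spring4_hook (a point): Lower tip of that spring's hook, level with the lug's underside: 5 mm wire leaving the top of the coil, then a straight leg down, 22.5 mm long, 18 mm clear of the coil. Slack, 122 mm from the eye; it lengthens only along its x: 2 N to begin, then 160 N/m, at most 48 mm. Fully home, the tip is 21 mm below the hole's mouth (friction may hold it some mm higher) and the lug lies on the post's shoulder.
- ink_tin1: Bystander: ink tin, 80 mm wide, 85 mm high; origin at its underside. Leave it alone.
- ink_tin2: Bystander: low ink tin, 68 mm wide, 60 mm high; origin at its underside. Leave it alone.
- wash_bottle: Bystander: white bottle, 56 mm wide, 150 mm high; origin at its underside. Leave it alone.
- palette_knife: Bystander: palette knife lying flat, 200 mm long along x; origin at its underside. Leave it alone.
- brayer: Bystander: hand ink roller, 120 mm wide and 190 mm long, lying on the bench; origin at its underside. Leave it alone.
Not all that is in view belongs to the job. What is shaped like the part that bears spring2_eye but green or orange is not meant.

How it is judged:
On the way, in this order (a step that is already met when the one before it is completed fails the run):
1. the door is being swung up with the hand on its handle (value of joint door above 0.3 rad and distance between the grasp point and door_handle below 0.06 m).
2. the service door is swung well open (past about 70 degrees) (value of joint door above 1.22 rad), for 0.2 s.
3. every spring present hangs between a hole and the post across from it (((horizontal distance between spring1_hook and hole0 below 0.008 m and z of spring1_hook in the frame of hole0 below -0.009 m and horizontal distance between spring1_eye and post0 below 0.009 m and z of spring1_eye in the frame of post0 below 0.001 m) or (horizontal distance between spring1_hook and hole1 below 0.008 m and z of spring1_hook in the frame of hole1 below -0.009 m and horizontal distance between spring1_eye and post1 below 0.009 m and z of spring1_eye in the frame of post1 below 0.001 m) or (horizontal distance between spring1_hook and hole2 below 0.008 m and z of spring1_hook in the frame of hole2 below -0.009 m and horizontal distance between spring1_eye and post2 below 0.009 m and z of spring1_eye in the frame of post2 below 0.001 m) or (horizontal distance between spring1_hook and hole3 below 0.008 m and z of spring1_hook in the frame of hole3 below -0.009 m and horizontal distance between spring1_eye and post3 below 0.009 m and z of spring1_eye in the frame of post3 below 0.001 m)) and ((horizontal distance between spring2_hook and hole0 below 0.008 m and z of spring2_hook in the frame of hole0 below -0.009 m and horizontal distance between spring2_eye and post0 below 0.009 m and z of spring2_eye in the frame of post0 below 0.001 m) or (horizontal distance between spring2_hook and hole1 below 0.008 m and z of spring2_hook in the frame of hole1 below -0.009 m and horizontal distance between spring2_eye and post1 below 0.009 m and z of spring2_eye in the frame of post1 below 0.001 m) or (horizontal distance between spring2_hook and hole2 below 0.008 m and z of spring2_hook in the frame of hole2 below -0.009 m and horizontal distance between spring2_eye and post2 below 0.009 m and z of spring2_eye in the frame of post2 below 0.001 m) or (horizontal distance between spring2_hook and hole3 below 0.008 m and z of spring2_hook in the frame of hole3 below -0.009 m and horizontal distance between spring2_eye and post3 below 0.009 m and z of spring2_eye in the frame of post3 below 0.001 m)) and ((horizontal distance between spring3_hook and hole0 below 0.008 m and z of spring3_hook in the frame of hole0 below -0.009 m and horizontal distance between spring3_eye and post0 below 0.009 m and z of spring3_eye in the frame of post0 below 0.001 m) or (horizontal distance between spring3_hook and hole1 below 0.008 m and z of spring3_hook in the frame of hole1 below -0.009 m and horizontal distance between spring3_eye and post1 below 0.009 m and z of spring3_eye in the frame of post1 below 0.001 m) or (horizontal distance between spring3_hook and hole2 below 0.008 m and z of spring3_hook in the frame of hole2 below -0.009 m and horizontal distance between spring3_eye and post2 below 0.009 m and z of spring3_eye in the frame of post2 below 0.001 m) or (horizontal distance between spring3_hook and hole3 below 0.008 m and z of spring3_hook in the frame of hole3 below -0.009 m and horizontal distance between spring3_eye and post3 below 0.009 m and z of spring3_eye in the frame of post3 below 0.001 m)) and ((horizontal distance between spring4_hook and hole0 below 0.008 m and z of spring4_hook in the frame of hole0 below -0.009 m and horizontal distance between spring4_eye and post0 below 0.009 m and z of spring4_eye in the frame of post0 below 0.001 m) or (horizontal distance between spring4_hook and hole1 below 0.008 m and z of spring4_hook in the frame of hole1 below -0.009 m and horizontal distance between spring4_eye and post1 below 0.009 m and z of spring4_eye in the frame of post1 below 0.001 m) or (horizontal distance between spring4_hook and hole2 below 0.008 m and z of spring4_hook in the frame of hole2 below -0.009 m and horizontal distance between spring4_eye and post2 below 0.009 m and z of spring4_eye in the frame of post2 below 0.001 m) or (horizontal distance between spring4_hook and hole3 below 0.008 m and z of spring4_hook in the frame of hole3 below -0.009 m and horizontal distance between spring4_eye and post3 below 0.009 m and z of spring4_eye in the frame of post3 below 0.001 m))), for 0.3 s.
At the end, for the whole second after the job is handed in: Each spring present: hook tip within 8 mm (from above) of a hole's centre and 9 mm or more below its mouth; eye within 9 mm of the post across from that hole, its centre at most 1 mm above the post's top. Door under 0.05 rad (all of step 3 and value of joint door below 0.05 rad); the robot touches nothing.
It fails at once if a bystander (tin, bottle, palette knife or ink roller) is pushed more than 30 mm from its place (distance of any of ink_tin1, ink_tin2, wash_bottle, palette_knife, brayer from where it was at the start of the episode above 0.03 m).
Of spring1, spring2, spring3, spring4 only 3 to 4 are there at a start; the rules pass over those that are not, and their reading is None.
At some moment in a run one of spring1, spring2, spring3, spring4 may be knocked a few centimetres aside while the robot is not near it.
It also fails if it takes over 210 s, if anything falls off the work surface, if the arm or the gripper's body presses on something with over 40 N, if the wrist force passes 120 N, or if a joint passes its speed limit or range.

## Working session

There is one attempt and no reset: what is moved stays moved. The work goes in short steps, Python scripts to look and compute and a tool call to move; the robot and the scene stay as the last step left them, time stands still between calls to the robot, and variables do not carry over. Pictures are saved under pics/ and viewed, and the job is handed in when it is done.

Besides the shell and the picture viewer there is one more tool, called after ">>>" by a JSON object that holds its "api" and its "payload", one argument or row to a line. jog_arm: Moves the arm, as the interface text tells. Its arguments: {"type":"object","properties":{"motion":{"type":"array","items":{"type":"array","items":{"type":"array","items":{"type":"number"}}}},"newtons":{"type":"number"}},"required":["motion"]}

```bash
mkdir -p pics; ls; cat > h.py <<'E'
import numpy as np, cv2, json
from scipy.spatial.transform import Rotation as Ro
from station import arm, optics
def snap(n,f):
    im=optics.grab_frame(n); cv2.imwrite('pics/'+f+'.png',im[:,:,::-1]); return im
def pose(s=None):
    s=s or arm.get_state(); return np.array(s['eef_pos']), Ro.from_euler('xyz',s['ee_rot']).as_matrix()
def cam(n,s=None):
    m=optics.camera_model(n); K=np.array(m['mtx']);D=np.array(m['D'])
    if n=='wrist':
        p,R=pose(s); M=np.array(m['mount']); T=np.eye(4);T[:3,:3]=R;T[:3,3]=p
        W=T@M; Rc=W[:3,:3].T; t=-Rc@W[:3,3]
    else: Rc=np.array(m['R']);t=np.array(m['t'])
    return K,D,Rc,t
def px2w(c,uv,z):
    K,D,R,t=c
    uv=np.array(uv,float).reshape(-1,1,2)
    n=cv2.undistortPoints(uv,K,D)[:,0]
    o=-R.T@t; out=[]
    zz=np.broadcast_to(z,(len(n),))
    for (a,b),h in zip(n,zz):
        d=R.T@np.array([a,b,1]); out.append(o+d*(h-o[2])/d[2])
    return np.array(out)
def w2px(c,X):
    K,D,R,t=c
    return cv2.projectPoints(np.array(X,float).reshape(-1,1,3),cv2.Rodrigues(R)[0],t,K,D)[0][:,0]
def crop(im,f,u0,v0,u1,v1,s):
    c=cv2.resize(im[v0:v1,u0:u1],None,fx=s,fy=s,interpolation=cv2.INTER_CUBIC); cv2.imwrite('pics/'+f+'.png',c[:,:,::-1])
E
python3 - <<'E'
from h import *
np.set_printoptions(precision=4,suppress=True)
print(arm.get_state())
for n in('top','scene','wrist'): snap(n,n+'0')
for n in('top','scene'):
    K,D,R,t=cam(n); print(n,K,D,-R.T@t,R)
m=optics.camera_model('wrist'); print(m)
E
```

```text
pics
{'t': 0.0, 'q': array([ 1.5201,  0.3594,  0.0111, -0.0003, -1.2241, -0.2881]), 'qd': array([ 0.0001, -0.0011,  0.0002, -0.0009,  0.0003, -0.0006]), 'joint_efforts': array([ -0.0011, -58.2714,  29.3059,   6.997 ,   0.0069,  -0.0002]), 'eef_pos': array([0.2242, 0.6362, 0.2476]), 'ee_rot': array([ 3.1399, -0.0002, -0.3389]), 'force': array([-0.1267, -0.2281,  0.147 ]), 'moment': array([ 0.0156, -0.0043, -0.0373]), 'width': 0.08767051977357154}
top [[438.7631   0.     280.3059]
 [  0.     438.7631 203.5046]
 [  0.       0.       1.    ]] [-0.1311  0.      0.      0.      0.    ] [0.4646 0.1411 1.4676] [[ 0.0012 -0.9999  0.0133]
 [-0.9974 -0.0021 -0.0725]
 [ 0.0725 -0.0132 -0.9973]]
scene [[478.8008   0.     280.7272]
 [  0.     478.8008 209.4309]
 [  0.       0.       1.    ]] [0.0349 0.     0.     0.     0.    ] [ 0.9308 -0.4312  1.1166] [[ 0.8435  0.5371 -0.0112]
 [ 0.4441 -0.7089 -0.5479]
 [-0.3022  0.4571 -0.8365]]
{'mtx': array([[341.9512,   0.    , 280.5671],
       [  0.    , 341.9512, 211.6648],
       [  0.    ,   0.    ,   1.    ]]), 'D': array([-0.053,  0.   ,  0.   ,  0.   ,  0.   ]), 'mount': array([[ 0.0005, -0.9687, -0.2482,  0.0657],
       [ 1.    ,  0.0003,  0.0007, -0.    ],
       [-0.0006, -0.2482,  0.9687, -0.1355],
       [ 0.    ,  0.    ,  0.    ,  1.    ]])}
```

```bash
sleep 0
```

```text
(no output)
```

View pics/top0.png

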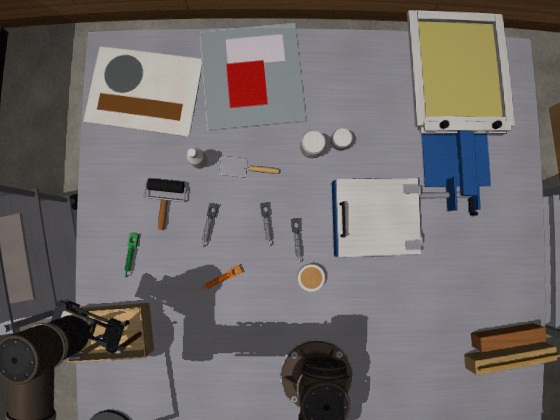

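View pics/scene0.png

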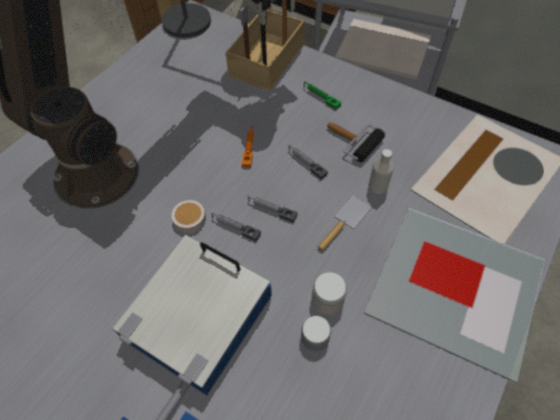

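View pics/wrist0.png

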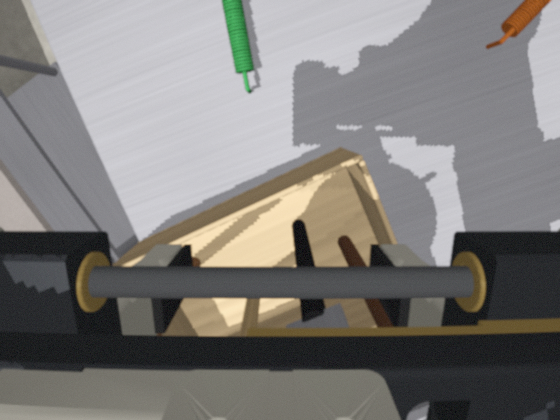

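Top view: three plain grey springs at about (209,224), (267,222) and (297,240). The green one (132,254) and the orange one (223,277) are decoys. The box door is at (376,217), its handle at (345,219). I'll enlarge these next.

```bash
python3 - <<'E'
from h import *
im=cv2.imread('pics/top0.png')[:,:,::-1]
crop(im,'c1',190,190,320,280,6)
crop(im,'c2',322,165,432,265,6)
im=cv2.imread('pics/scene0.png')[:,:,::-1]
crop(im,'c3',200,140,340,250,5)
c=cam('top')
E
```

```text
(no output)
```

View pics/c1.png

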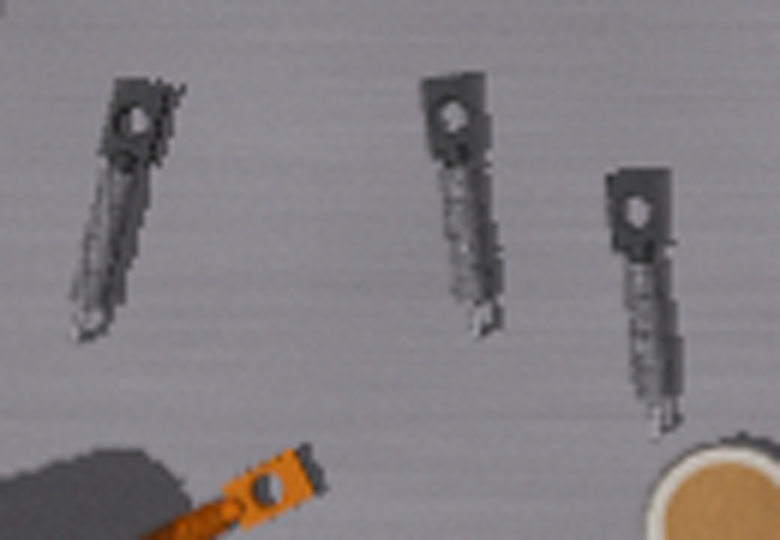

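View pics/c2.png

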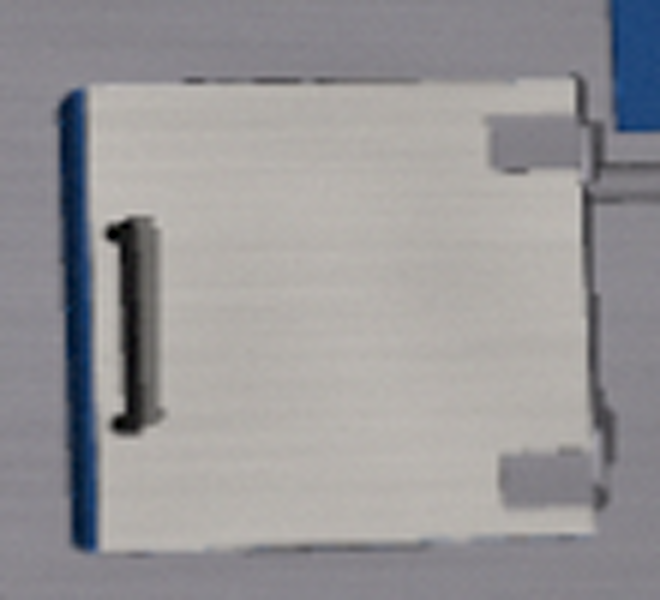

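View pics/c3.png

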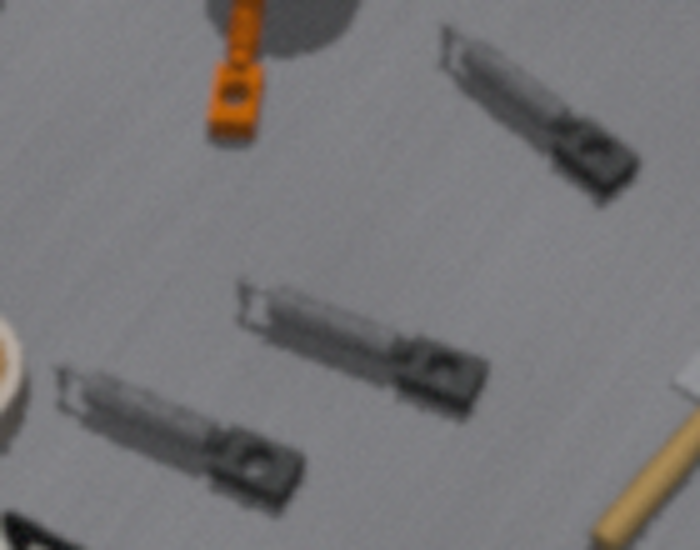

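```bash
python3 - <<'E'
from h import *
np.set_printoptions(precision=4,suppress=True)
c=cam('top'); s=cam('scene')
o=np.array([322,165])
d=np.array([[89,87],[577,80],[98,551],[596,533]])/6+o
D=px2w(c,d,.082); print('door corners',D, [np.linalg.norm(D[a]-D[b]) for a,b in((0,1),(2,3),(0,2),(1,3))])
h=np.array([[130,226],[128,424]])/6+o
print('handle',px2w(c,h,.117))
o=np.array([190,190])
e=np.array([[132,121],[453,117],[637,212]])/6+o
hk=np.array([[83,338],[483,331],[660,432]])/6+o
E=px2w(c,e,.014);H=px2w(c,hk,.02);print('eyes',E,'hooks',H)
dd=E-H;print(np.linalg.norm(dd,axis=1),np.degrees(np.arctan2(dd[:,1],dd[:,0])))
o=np.array([200,140])
e=np.array([[594,148],[444,366],[256,462]])/5+o
print('scene eyes',px2w(s,e,.014))
hk=np.array([[446,36],[243,288],[62,372]])/5+o
H2=px2w(s,hk,.03);print(H2)
dd=px2w(s,e,.014)-H2;print(np.linalg.norm(dd,axis=1),np.degrees(np.arctan2(dd[:,1],dd[:,0])))
print(px2w(s,[[222,257]],.117))
E
```

```text
door corners [[ 0.6426 -0.0577  0.082 ]
 [ 0.6481 -0.3236  0.082 ]
 [ 0.3969 -0.0607  0.082 ]
 [ 0.4047 -0.3293  0.082 ]] [np.float64(0.2660028020682257), np.float64(0.26876181734215393), np.float64(0.24570447566259174), np.float64(0.24346655834288167)]
handle [[ 0.5659 -0.0733  0.117 ]
 [ 0.4637 -0.0715  0.117 ]]
eyes [[0.5476 0.3488 0.014 ]
 [0.5503 0.171  0.014 ]
 [0.4979 0.0692 0.014 ]] hooks [[0.4279 0.3737 0.02  ]
 [0.4324 0.154  0.02  ]
 [0.3772 0.057  0.02  ]]
[0.1225 0.1192 0.1214] [-11.7753   8.1785   5.7948]
scene eyes [[0.5519 0.3469 0.014 ]
 [0.5578 0.1727 0.014 ]
 [0.505  0.0676 0.014 ]]
[[0.4411 0.3619 0.03  ]
 [0.4421 0.1485 0.03  ]
 [0.3906 0.0512 0.03  ]]
[0.1129 0.1193 0.1167] [-7.7054 11.8255  8.1626]
[[ 0.5246 -0.0705  0.117 ]]
```

```bash
cat >> h.py <<'E'
np.set_printoptions(precision=4,suppress=True)
def go(*targets):
    """targets: (pos, yawdeg, [R]) -> print tool shift and rotvec from present pose"""
    s=arm.get_state(); p,R=pose(s)
    print('t',round(s['t'],2),'p',p,'rpy',np.degrees(s['ee_rot']).round(2),'F',np.round(s['force'],1),'w',round(s['width'],4))
    for t in targets:
        Rt=t[1] if isinstance(t[1],np.ndarray) else down(t[1])
        d=R.T@(np.array(t[0])-p); rv=Ro.from_matrix(R.T@Rt).as_rotvec(degrees=True)
        print('  shift',d.round(4).tolist(),'rot',rv.round(1).tolist(),'rows>=',max(np.linalg.norm(d)/.05,np.linalg.norm(rv)/8.59).round(1))
def down(yaw,pitch=0,roll=0):
    # tool pointing down, heading yaw; then world-tilt about own x (roll) / y (pitch) tool axes
    return Ro.from_euler('z',yaw,degrees=True).as_matrix()@Ro.from_euler('x',180,degrees=True).as_matrix()@Ro.from_euler('yx',[pitch,roll],degrees=True).as_matrix()
E
python3 -c "
from h import *
go(([.515,-.072,.23],1.2),([.515,-.072,.12],1.2))
c=cam('wrist'); p,R=pose(); print(w2px(c,[p+R@[0,0,0],p+R@[.03,0,0],p+R@[.1,0,0],p+R@[0.1,0,.1]]))"
```

```text
t 0.15 p [0.2242 0.6363 0.2478] rpy [179.93  -0.01 -19.42] F [-1.   0.1  0.4] w 0.0878
  shift [0.5097, 0.5713, 0.0186] rot [0.1, 0.0, -20.6] rows>= 15.3
  shift [0.5097, 0.5712, 0.1286] rot [0.1, 0.0, -20.6] rows>= 15.5
[[280.372  281.018 ]
 [280.3959 213.9571]
 [280.4658  28.3498]
 [280.4108  70.2358]]
```

>>> {"api": "jog_arm", "payload": {
  "motion": [
    [[0.51,0.571,0.018,0,0,-20.6,0.0876],[0.51,0.571,0.018,0,0,-20.6,0.0876],[0.51,0.571,0.018,0,0,-20.6,0.0876],[0.51,0.571,0.018,0,0,-20.6,0.0876],[0.51,0.571,0.018,0,0,-20.6,0.0876],[0.51,0.571,0.018,0,0,-20.6,0.0876],[0.51,0.571,0.018,0,0,-20.6,0.0876],[0.51,0.571,0.018,0,0,-20.6,0.0876]]
  ],
  "newtons": 30
}}

```text
t: 0.95
eef_pos: [0.3765, 0.2647, 0.2393]
ee_rot: [3.141, 0.0, 0.021]
force: [1.3, -0.3, -0.4]
width: 0.0875
```

```bash
python3 -c "
from h import *
snap('wrist','w1')
go(([.515,-.072,.23],1.2))"
```

```text
t 1.0 p [0.3771 0.2592 0.2389] rpy [179.83   0.08   1.09] F [ 0.3 -6.7 -2.2] w 0.0877
  shift [0.1316, 0.3338, 0.0097] rot [0.2, 0.1, -0.1] rows>= 7.2
```

>>> {"api": "jog_arm", "payload": {
  "motion": [
    [[0.132,0.334,0.01,0,0,0,0.0876],[0.132,0.334,0.01,0,0,0,0.0876],[0.132,0.334,0.01,0,0,0,0.0876],[0.132,0.334,0.01,0,0,0,0.0876],[0.132,0.334,0.01,0,0,0,0.0876],[0.132,0.334,0.01,0,0,0,0.0876],[0.132,0.334,0.01,0,0,0,0.0876],[0.132,0.334,0.01,0,0,0,0.0876]]
  ]
}}

```text
t: 1.8
eef_pos: [0.5161, -0.0758, 0.2291]
ee_rot: [3.138, 0.002, 0.016]
force: [-0.4, 0.1, -0.3]
width: 0.0874
```

```bash
python3 -c "
from h import *
go(([.515,-.072,.12],1.2))
snap('wrist','w2')
c=cam('wrist');print(w2px(c,[[.465,-.072,.117],[.565,-.072,.117],[.4,-.06,.082],[.645,-.06,.082]]))"
```

```text
t 1.8 p [ 0.5161 -0.0758  0.2291] rpy [179.79   0.14   0.91] F [-0.4  0.1 -0.3] w 0.0874
  shift [-0.0008, -0.0042, 0.1091] rot [0.2, 0.1, -0.3] rows>= 2.2
[[273.9406 277.1344]
 [275.5148 148.324 ]
 [260.9371 324.1304]
 [261.6167  39.2609]]
```

View pics/w1.png

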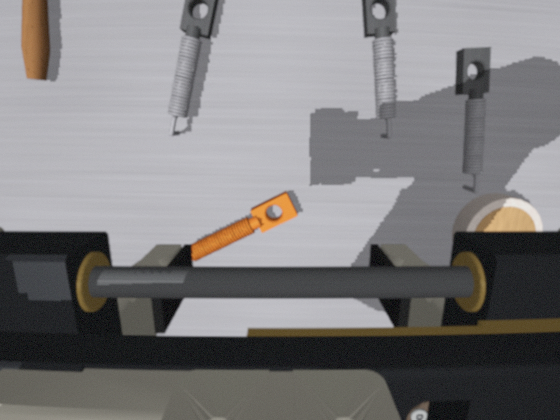

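View pics/w2.png

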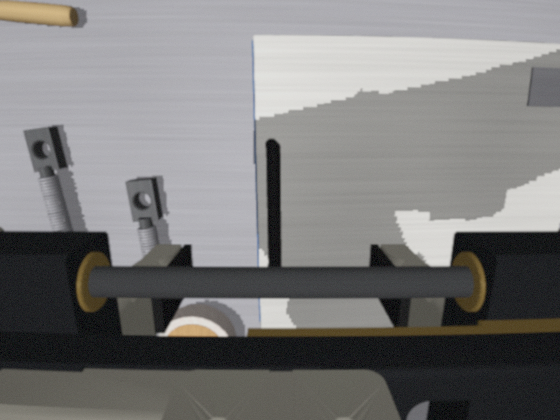

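>>> {"api": "jog_arm", "payload": {
  "motion": [
    [[-0.001,-0.004,0.08,0,0,0,0.0876],[-0.001,-0.004,0.109,0,0,0,0.0876],[-0.001,-0.004,0.109,0,0,0,0.0876],[-0.001,-0.004,0.109,0,0,0,0.008],[-0.001,-0.004,0.109,0,0,0,0.008],[-0.001,-0.004,0.109,0,0,0,0.008],[-0.001,-0.004,0.109,0,0,0,0.008],[-0.001,-0.004,0.109,0,0,0,0.008]]
  ],
  "newtons": 20
}}

```text
t: 2.65
eef_pos: [0.5156, -0.0723, 0.1211]
ee_rot: [3.138, 0.001, 0.016]
force: [0.4, -0.1, 0.3]
width: 0.0533
```

```bash
python3 -c "
from h import *
go(([.515,-.072,.12],1.2))"
```

```text
t 2.65 p [ 0.5156 -0.0723  0.1211] rpy [179.8    0.03   0.91] F [ 0.4 -0.1  0.3] w 0.0533
  shift [-0.0006, -0.0003, 0.0011] rot [0.2, 0.0, -0.3] rows>= 0.0
```

>>> {"api": "jog_arm", "payload": {
  "motion": [
    [[0,0,0.001,0,0,0,0.008],[0,0,0.001,0,0,0,0.008],[0,0,0.001,0,0,0,0.008],[0,0,0.001,0,0,0,0.008],[0,0,0.001,0,0,0,0.008],[0,0,0.001,0,0,0,0.008],[0,0,0.001,0,0,0,0.008]]
  ]
}}

```text
t: 3.35
eef_pos: [0.5156, -0.071, 0.12]
ee_rot: [3.14, 0.0, 0.016]
force: [-2.4, 8.7, 0.7]
width: 0.009
```

```bash
python3 -c "
from h import *
p,R=pose(); s=arm.get_state(); print(s['t'],p,s['width'],s['force'])
# grasp point = handle
g=p+R@[0,0,.003]
yaw=np.radians(1.2)
# hinge from handle at th=0: handle = hinge+258 y+40 z
def P(th,gam):
    ax=Ro.from_euler('z',1.2,degrees=True)
    rel=lambda a: np.array([0,.258*np.cos(a)-.04*np.sin(a),.258*np.sin(a)+.04*np.cos(a)])
    h=g+ax.apply(rel(th)-rel(0))
    # rotate tool by gam about world box-x axis
    Rt=Ro.from_rotvec(ax.apply([gam,0,0])).as_matrix()@R
    return h-Rt@[0,0,.003],Rt
for th in np.arange(.1,1.66,.1):
    go_=P(th,th*.5); d=R.T@(go_[0]-p); rv=Ro.from_matrix(R.T@go_[1]).as_rotvec(degrees=True)
    print(round(th,2),d.round(3).tolist(),rv.round(1).tolist(),go_[0].round(3))
"
```

```text
3.35 [ 0.5156 -0.071   0.12  ] 0.009040614656787592 [-2.4002  8.6618  0.7453]
0.1 [0.0, 0.005, -0.026] [2.9, -0.0, -0.0] [ 0.516 -0.076  0.146]
0.2 [0.0, 0.013, -0.05] [5.7, -0.0, -0.0] [ 0.516 -0.084  0.17 ]
0.3 [0.0, 0.024, -0.074] [8.6, -0.0, -0.0] [ 0.516 -0.095  0.194]
0.4 [0.0, 0.037, -0.097] [11.5, -0.1, -0.0] [ 0.516 -0.108  0.217]
0.5 [0.0, 0.052, -0.119] [14.3, -0.1, -0.0] [ 0.517 -0.123  0.239]
0.6 [0.0, 0.069, -0.138] [17.2, -0.1, -0.0] [ 0.517 -0.14   0.259]
0.7 [0.0, 0.088, -0.156] [20.1, -0.1, -0.0] [ 0.517 -0.158  0.277]
0.8 [0.0, 0.108, -0.173] [22.9, -0.1, -0.0] [ 0.518 -0.179  0.293]
0.9 [0.001, 0.131, -0.186] [25.8, -0.1, -0.0] [ 0.518 -0.201  0.307]
1.0 [0.001, 0.154, -0.198] [28.6, -0.1, -0.0] [ 0.519 -0.225  0.318]
1.1 [0.001, 0.179, -0.207] [31.5, -0.2, -0.0] [ 0.519 -0.249  0.328]
1.2 [0.001, 0.204, -0.214] [34.4, -0.2, -0.0] [ 0.52  -0.274  0.334]
1.3 [0.001, 0.23, -0.218] [37.2, -0.2, -0.0] [ 0.52  -0.3    0.339]
1.4 [0.001, 0.256, -0.22] [40.1, -0.2, -0.0] [ 0.521 -0.326  0.34 ]
1.5 [0.001, 0.282, -0.219] [43.0, -0.2, -0.0] [ 0.522 -0.353  0.339]
1.6 [0.002, 0.308, -0.215] [45.8, -0.2, -0.0] [ 0.522 -0.379  0.336]
```

>>> {"api": "jog_arm", "payload": {
  "motion": [
    [[0,0.005,-0.026,2.9,0,0,0.008],[0,0.013,-0.05,5.7,0,0,0.008],[0,0.024,-0.074,8.6,0,0,0.008],[0,0.037,-0.097,11.5,0,0,0.008],[0,0.052,-0.119,14.3,0,0,0.008],[0,0.069,-0.138,17.2,0,0,0.008],[0,0.088,-0.156,20.1,0,0,0.008],[0,0.108,-0.173,22.9,0,0,0.008]]
  ]
}}

```text
t: 4.15
eef_pos: [0.5172, -0.1825, 0.2898]
ee_rot: [-2.745, 0.004, 0.012]
force: [8.5, -21.2, -38.2]
width: 0.0093
```

```bash
python3 -c "
from h import *
p,R=pose(); s=arm.get_state(); print(s['t'],p,np.degrees(s['ee_rot']),s['width'],s['force'])
g0=np.array([.5156,-.071,.117])
ax=Ro.from_euler('z',1.2,degrees=True)
R0=down(.92)
def P(th,gam):
    rel=lambda a: np.array([0,.258*np.cos(a)-.04*np.sin(a),.258*np.sin(a)+.04*np.cos(a)])
    h=g0+ax.apply(rel(th)-rel(0))
    Rt=Ro.from_rotvec(ax.apply([gam,0,0])).as_matrix()@R0
    return h-Rt@[0,0,.003],Rt
for th in np.arange(.8,1.66,.1):
    go_=P(th,th*.5); d=R.T@(go_[0]-p); rv=Ro.from_matrix(R.T@go_[1]).as_rotvec(degrees=True)
    print(round(th,2),d.round(3).tolist(),rv.round(1).tolist(),go_[0].round(3))
"
```

```text
4.15 [ 0.5172 -0.1825  0.2898] [-157.2935    0.2011    0.708 ] 0.009325741076162979 [  8.4959 -21.1687 -38.1632]
0.8 [0.001, -0.004, -0.001] [0.2, -0.0, -0.3] [ 0.518 -0.179  0.293]
0.9 [0.001, 0.011, -0.023] [3.1, -0.0, -0.3] [ 0.518 -0.201  0.307]
1.0 [0.001, 0.028, -0.043] [5.9, -0.0, -0.3] [ 0.519 -0.225  0.318]
1.1 [0.001, 0.047, -0.061] [8.8, -0.1, -0.3] [ 0.519 -0.249  0.328]
1.2 [0.001, 0.068, -0.077] [11.7, -0.1, -0.3] [ 0.52  -0.274  0.334]
1.3 [0.002, 0.09, -0.091] [14.5, -0.1, -0.2] [ 0.52  -0.3    0.339]
1.4 [0.002, 0.113, -0.102] [17.4, -0.1, -0.2] [ 0.521 -0.326  0.34 ]
1.5 [0.002, 0.138, -0.111] [20.3, -0.1, -0.2] [ 0.521 -0.353  0.339]
1.6 [0.002, 0.163, -0.118] [23.1, -0.2, -0.2] [ 0.522 -0.379  0.336]
```

```bash
python3 -c "
from h import *
p,R=pose(); s=arm.get_state()
g=p+R@[0,0,.003]; hy,hz=-.329,.077
ph=np.arctan2(g[2]-hz,g[1]-hy); print(ph-.154)
r=.2565
for th in np.arange(.85,1.66,.1):
  G=np.array([g[0]+.0045*(th-.8)*1.2, hy+r*np.cos(th+.154), hz+r*np.sin(th+.154)])
  Rt=Ro.from_rotvec([.5*(th-.8),0,0]).as_matrix()@R
  print(round(th,2),(R.T@(G-Rt@[0,0,.003]-p)).round(3).tolist(), round(np.degrees(.5*(th-.8)),1))
"
```

```text
0.8040572922196186
0.85 [0.0, 0.007, -0.01] 1.4
0.95 [0.0, 0.023, -0.03] 4.3
1.05 [0.001, 0.04, -0.049] 7.2
1.15 [0.001, 0.06, -0.065] 10.0
1.25 [0.001, 0.081, -0.08] 12.9
1.35 [0.001, 0.104, -0.093] 15.8
1.45 [0.001, 0.127, -0.103] 18.6
1.55 [0.002, 0.152, -0.111] 21.5
1.65 [0.002, 0.177, -0.116] 24.4
```

>>> {"api": "jog_arm", "payload": {
  "motion": [
    [[0,0.007,-0.01,1.4,0,0,0.008],[0,0.023,-0.03,4.3,0,0,0.008],[0.001,0.04,-0.049,7.2,0,0,0.008],[0.001,0.06,-0.065,10,0,0,0.008],[0.001,0.081,-0.08,12.9,0,0,0.008]]
  ]
}}

```text
t: 4.65
eef_pos: [0.5197, -0.2887, 0.3302]
ee_rot: [-2.516, 0.005, 0.012]
force: [5.4, 1.0, -18.5]
width: 0.0092
```

```bash
python3 -c "
from h import *
p,R=pose(); s=arm.get_state();print(p,s['width'],s['force'])
g=p+R@[0,0,.003]; hy,hz=-.329,.077
ph=np.arctan2(g[2]-hz,g[1]-hy); print(ph-.154,np.hypot(g[2]-hz,g[1]-hy))
r=.2555
for th in np.arange(1.35,1.76,.1):
  G=np.array([g[0]+.0045*(th-ph+.154)*1.2, hy+r*np.cos(th+.154), hz+r*np.sin(th+.154)])
  Rt=Ro.from_rotvec([.5*(th-1.25),0,0]).as_matrix()@R
  print(round(th,2),(R.T@(G-Rt@[0,0,.003]-p)).round(3).tolist(), round(np.degrees(.5*(th-1.25)),1))
"
```

```text
[ 0.5197 -0.2887  0.3302] 0.009193844658554773 [  5.3557   0.9688 -18.4992]
1.2507268129263873 0.2543031435219764
1.35 [0.0, 0.018, -0.018] 2.9
1.45 [0.0, 0.039, -0.033] 5.7
1.55 [0.001, 0.061, -0.046] 8.6
1.65 [0.001, 0.084, -0.057] 11.5
1.75 [0.001, 0.108, -0.066] 14.3
```

>>> {"api": "jog_arm", "payload": {
  "motion": [
    [[0,0.018,-0.017,2.9,0,0,0.008],[0,0.038,-0.031,5.7,0,0,0.008],[0.001,0.06,-0.044,8.6,0,0,0.008],[0.001,0.071,-0.049,10,0,0,0.008],[0.001,0.071,-0.049,10,0,0,0.008],[0.001,0.071,-0.049,10,0,0,0.008]]
  ]
}}

```text
t: 5.25
eef_pos: [0.5215, -0.3761, 0.3273]
ee_rot: [-2.342, 0.007, 0.01]
force: [-1.6, -1.7, -2.8]
width: 0.0094
```

```bash
python3 -c "
from h import *
p,R=pose(); s=arm.get_state();print(p,s['width'],s['force'],s['q'])
g=p+R@[0,0,.003]; hy,hz=-.329,.077
ph=np.arctan2(g[2]-hz,g[1]-hy); print(ph-.154,np.hypot(g[2]-hz,g[1]-hy))
im=snap('top','top1');crop(im,'top1c',300,130,500,280,4);im=snap('scene','sc1');crop(im,'sc1c',80,180,320,400,3)
print('zaxis',R[:,2],R[:,1])
"
```

```text
[ 0.5215 -0.3761  0.3273] 0.009351060054507155 [-1.6228 -1.6975 -2.8026] [-0.6916  0.6083  0.6108 -0.6644 -2.0582  2.098 ]
1.5959206966108568 0.25223116491718894
zaxis [-0.0119  0.7172 -0.6968] [ 0.0025 -0.6968 -0.7173]
```

View pics/top1c.png

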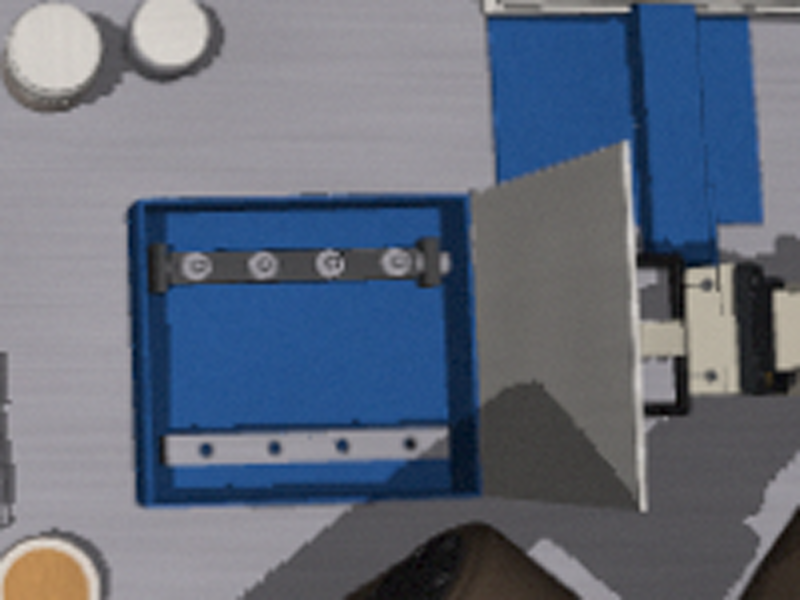

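View pics/sc1c.png

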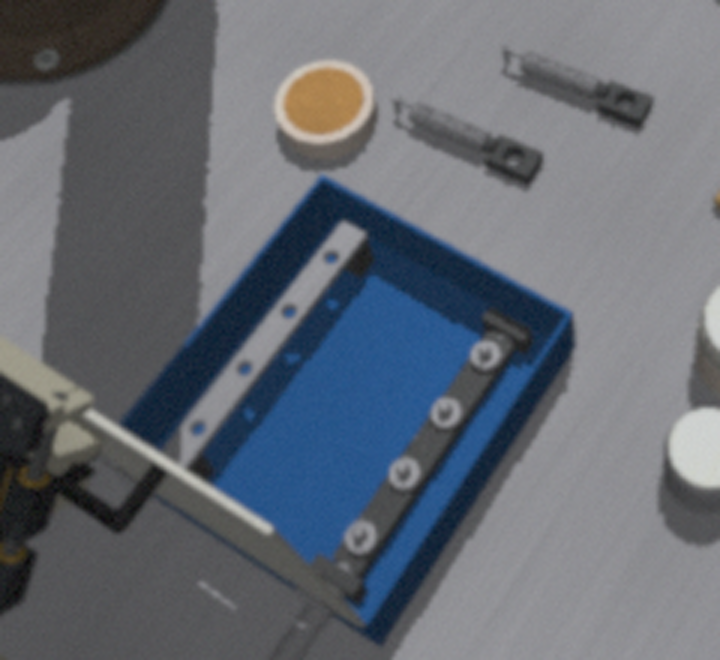

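```bash
python3 -c "
from h import *
c=cam('top');s=cam('scene')
h=np.array([[207,449],[275,447],[343,445],[410,443]])/4+[300,130]
p=np.array([[196,266],[263,265],[330,263],[397,261]])/4+[300,130]
H=px2w(c,h,.058);P=px2w(c,p,.037)
print(H,P,P-H)
h=np.array([[331,257],[289,312],[245,369],[198,428]])/3+[80,180]
p=np.array([[486,354],[446,412],[405,474],[361,539]])/3+[80,180]
H=px2w(s,h,.058);P=px2w(s,p,.037)
print(H,P,P-H)
"
```

```text
[[ 0.4424 -0.1079  0.058 ]
 [ 0.4439 -0.1634  0.058 ]
 [ 0.4453 -0.2193  0.058 ]
 [ 0.4466 -0.2749  0.058 ]] [[ 0.5923 -0.1039  0.037 ]
 [ 0.5933 -0.1597  0.037 ]
 [ 0.5951 -0.2159  0.037 ]
 [ 0.597  -0.2726  0.037 ]] [[ 0.1498  0.0041 -0.021 ]
 [ 0.1494  0.0038 -0.021 ]
 [ 0.1498  0.0035 -0.021 ]
 [ 0.1504  0.0023 -0.021 ]]
[[ 0.4489 -0.1098  0.058 ]
 [ 0.4509 -0.1661  0.058 ]
 [ 0.4527 -0.2219  0.058 ]
 [ 0.4535 -0.2774  0.058 ]] [[ 0.5986 -0.1053  0.037 ]
 [ 0.5998 -0.1615  0.037 ]
 [ 0.6022 -0.218   0.037 ]
 [ 0.604  -0.2746  0.037 ]] [[ 0.1497  0.0046 -0.021 ]
 [ 0.1489  0.0046 -0.021 ]
 [ 0.1495  0.0039 -0.021 ]
 [ 0.1505  0.0028 -0.021 ]]
```

>>> {"api": "jog_arm", "payload": {
  "motion": [
    [[0,0,0,0,0,0,0.05],[0,0,0,0,0,0,0.05],[0,0,0,0,0,0,0.05],[0,0,0,0,0,0,0.05],[0,0,0,0,0,0,0.05],[0,0,0,0,0,0,0.05]]
  ]
}}

```text
t: 5.95
eef_pos: [0.5215, -0.3749, 0.3277]
ee_rot: [-2.342, 0.007, 0.012]
force: [-0.1, -2.2, -1.2]
width: 0.0485
```

>>> {"api": "jog_arm", "payload": {
  "motion": [
    [[0,0,-0.05,0,0,0,0.05],[0,0,-0.1,0,0,0,0.05],[0,0,-0.12,0,0,0,0.05],[0,0,-0.12,0,0,0,0.08]]
  ]
}}

```text
t: 6.35
eef_pos: [0.5225, -0.4632, 0.4129]
ee_rot: [-2.344, 0.004, 0.01]
force: [0.1, -0.3, -0.7]
width: 0.054
```

```bash
python3 -c "
from h import *
go(([.52,-.36,.47],1.5),([.5,-.19,.42],1.5),([.49,-.18,.3],1.5))"
```

```text
t 6.35 p [ 0.5225 -0.4632  0.4129] rpy [-134.32    0.25    0.57] F [ 0.1 -0.3 -0.7] w 0.054
  shift [-0.0017, -0.1129, 0.0339] rot [-45.7, -0.1, -1.0] rows>= 5.3
  shift [-0.0199, -0.196, 0.1907] rot [-45.7, -0.1, -1.0] rows>= 5.5
  shift [-0.0292, -0.1172, 0.2818] rot [-45.7, -0.1, -1.0] rows>= 6.1
```

>>> {"api": "jog_arm", "payload": {
  "motion": [
    [[0,-0.08,0,-15,0,0,0.08],[0,-0.113,0.034,-30,0,-0.5,0.08],[0,-0.13,0.06,-38,0,-1,0.08],[-0.02,-0.16,0.12,-45.7,0,-1,0.08],[-0.02,-0.196,0.19,-45.7,0,-1,0.08],[-0.05,-0.15,0.25,-45.7,0,-1,0.08],[-0.05,-0.124,0.276,-45.7,0,-1,0.08],[-0.05,-0.124,0.276,-45.7,0,-1,0.08]]
  ]
}}

```text
t: 7.15
eef_pos: [0.4671, -0.1768, 0.3074]
ee_rot: [3.141, -0.004, 0.031]
force: [1.7, -0.7, 0.0]
width: 0.0798
```

>>> {"api": "jog_arm", "payload": {
  "motion": [
    [[0,0,0,0,0,0,0.08],[0,0,0,0,0,0,0.08],[0,0,0,0,0,0,0.08]]
  ]
}}

```text
t: 7.45
eef_pos: [0.4686, -0.1773, 0.3096]
ee_rot: [3.14, -0.007, 0.031]
force: [-0.3, 0.1, 0.5]
width: 0.0799
```

```bash
python3 -c "
from h import *
go(([.47,-.19,.3],1.5))
c=cam('wrist'); np.save('wc3.npy',np.array([0])); 
import pickle; pickle.dump(c,open('wc3.pkl','wb'))
snap('wrist','w3')
H=np.array([[ 0.4424,-0.1079,.058 ],[.4439,-.1634,.058 ],[.4453,-.2193,.058 ],[.4466,-.2749,.058]])
P=H+[.15,.0039,-.021]
print(w2px(c,H+[.003,-.001,0]),w2px(c,P+[.003,-.001,0]))
"
```

```text
t 7.45 p [ 0.4686 -0.1773  0.3096] rpy [179.94  -0.39   1.79] F [-0.3  0.1  0.5] w 0.0799
  shift [0.001, 0.0127, 0.0096] rot [0.1, -0.4, 0.3] rows>= 0.3
[[220.8844 202.6748]
 [268.6449 202.8617]
 [316.7838 203.1616]
 [364.39   203.5539]] [[219.7125  68.6103]
 [268.9914  68.624 ]
 [318.6651  69.0703]
 [367.7654  69.9244]]
```

View pics/w3.png

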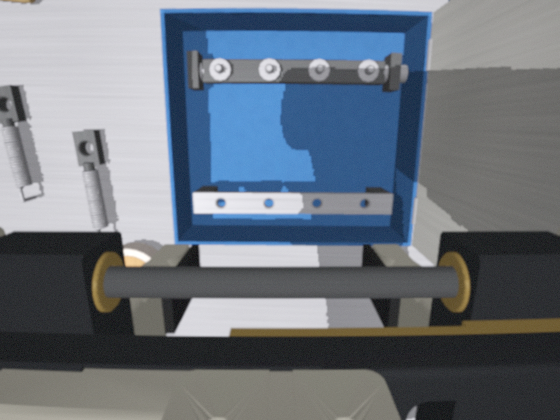

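```bash
python3 -c "
from h import *
im=cv2.imread('pics/w3.png')[:,:,::-1]
crop(im,'w3a',190,180,400,225,3.8);crop(im,'w3b',190,45,400,95,3.8)
crop(im,'w3c',0,80,130,245,4)
a=cv2.imread('pics/w3a.png');b=cv2.imread('pics/w3b.png');cv2.imwrite('pics/w3d.png',np.vstack([a,b]));print(a.shape)
"
```

```text
(171, 798, 3)
```

View pics/w3d.png

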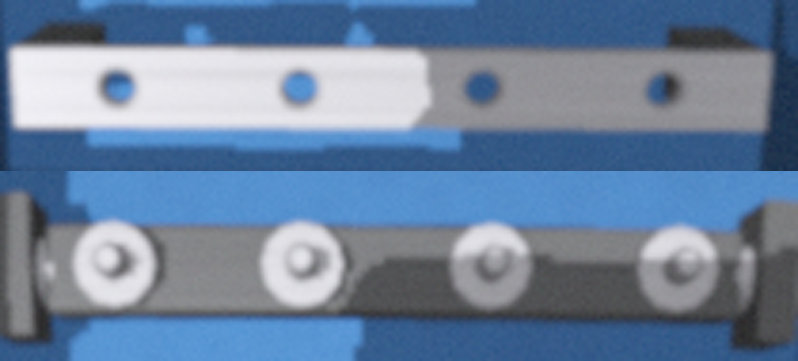

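View pics/w3c.png

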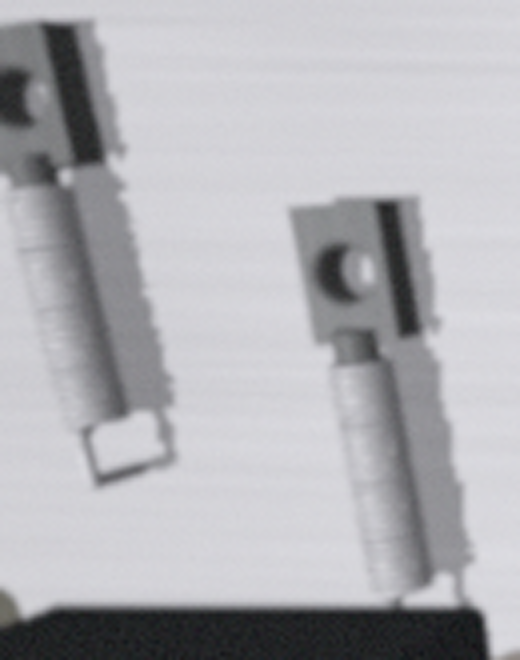

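```bash
python3 -c "
from h import *
import pickle
from scipy.optimize import least_squares
c=pickle.load(open('wc3.pkl','rb'))
h=np.array([[117,87],[299,88],[482,88],[664,89]])/3.8+[190,180]
p=np.array([[115,93],[303,94],[490,95],[679,98]])/3.8+[190,45]
H=px2w(c,h,.058);P=px2w(c,p,.037);print(H,P,P-H)
M=np.array([[0,-56e-3*i,.058] for i in range(4)]+[[.15,-56e-3*i,.037] for i in range(4)])
O=np.vstack([H,P])
def f(q):
    cs,sn=np.cos(q[2]),np.sin(q[2]); return np.r_[(q[0]+cs*M[:,0]-sn*M[:,1]-O[:,0]),(q[1]+sn*M[:,0]+cs*M[:,1]-O[:,1])]
r=least_squares(f,[.44,-.1,.02]);print(r.x,np.degrees(r.x[2]),f(r.x)*1000)
q=r.x;cs,sn=np.cos(q[2]),np.sin(q[2])
W=np.c_[q[0]+cs*M[:,0]-sn*M[:,1],q[1]+sn*M[:,0]+cs*M[:,1]];print(W)
# springs: B (right) and A
o=np.array([0,80])
e=np.array([[345,272],[15,97]])/4+o
print('eyes',px2w(c,e,.008))
"
```

```text
[[ 0.4451 -0.1088  0.058 ]
 [ 0.4465 -0.1645  0.058 ]
 [ 0.4483 -0.2204  0.058 ]
 [ 0.4498 -0.2763  0.058 ]] [[ 0.5945 -0.1056  0.037 ]
 [ 0.5957 -0.1614  0.037 ]
 [ 0.5973 -0.2168  0.037 ]
 [ 0.5987 -0.2731  0.037 ]] [[ 0.1494  0.0032 -0.021 ]
 [ 0.1492  0.0031 -0.021 ]
 [ 0.149   0.0036 -0.021 ]
 [ 0.1489  0.0032 -0.021 ]]
[ 0.445  -0.1087  0.0239] 1.3678257488725638 [-0.1158 -0.1938 -0.6142 -0.7421  0.4864  0.5775  0.3325  0.2695  0.1249
 -0.1921 -0.2623 -0.3216  0.5381  0.3032 -0.2778  0.0875]
[[ 0.445  -0.1087]
 [ 0.4464 -0.1646]
 [ 0.4477 -0.2206]
 [ 0.449  -0.2766]
 [ 0.595  -0.1051]
 [ 0.5963 -0.1611]
 [ 0.5976 -0.217 ]
 [ 0.599  -0.273 ]]
eyes [[0.5007 0.0729 0.008 ]
 [0.5542 0.1777 0.008 ]]
```

```bash
python3 -c "
from h import *
go(([.41,.17,.27],0))"
```

```text
t 7.5 p [ 0.4687 -0.1775  0.3095] rpy [179.95  -0.39   1.74] F [-0.7 -0.2  0.6] w 0.0801
  shift [-0.0484, -0.3491, 0.0389] rot [0.0, -0.4, 1.7] rows>= 7.1
```

>>> {"api": "jog_arm", "payload": {
  "motion": [
    [[-0.048,-0.349,0.039,0,-0.4,1.7,0.07],[-0.048,-0.349,0.039,0,-0.4,1.7,0.07],[-0.048,-0.349,0.039,0,-0.4,1.7,0.07],[-0.048,-0.349,0.039,0,-0.4,1.7,0.07],[-0.048,-0.349,0.039,0,-0.4,1.7,0.07],[-0.048,-0.349,0.039,0,-0.4,1.7,0.07],[-0.048,-0.349,0.039,0,-0.4,1.7,0.07],[-0.048,-0.349,0.039,0,-0.4,1.7,0.07]]
  ]
}}

```text
t: 8.3
eef_pos: [0.411, 0.1745, 0.2708]
ee_rot: [-3.141, -0.002, 0.004]
force: [0.6, -0.0, 0.1]
width: 0.0702
```

>>> {"api": "jog_arm", "payload": {
  "motion": [
    [[0,0,0,0,0,0,0.07],[0,0,0,0,0,0,0.07],[0,0,0,0,0,0,0.07]]
  ]
}}

```text
t: 8.6
eef_pos: [0.4117, 0.1737, 0.2714]
ee_rot: [-3.14, -0.002, 0.003]
force: [0.5, -0.8, 0.3]
width: 0.0703
```

```bash
python3 -c "
from h import *
import pickle
go(([.41,.16,.26],0))
pickle.dump(cam('wrist'),open('wc4.pkl','wb'))
im=snap('wrist','w4')
crop(im,'w4a',30,0,230,230,3.5 if 0 else 2.6); crop(im,'w4b',220,0,480,230,2.6)
"
```

```text
t 8.6 p [0.4117 0.1737 0.2714] rpy [-179.92   -0.13    0.15] F [ 0.5 -0.8  0.3] w 0.0703
  shift [-0.0018, 0.0137, 0.0113] rot [-0.1, -0.1, 0.1] rows>= 0.4
```

View pics/w4.png

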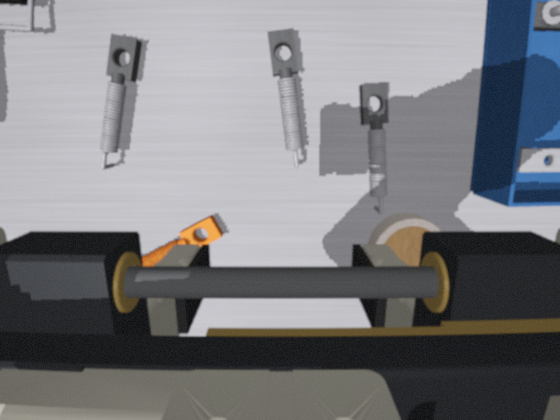

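```bash
python3 -c "
from h import *
im=cv2.imread('pics/w4.png')[:,:,::-1]
crop(im,'w4b',255,20,400,220,3); crop(im,'w4a',90,25,155,175,3.9)
a=cv2.imread('pics/w4a.png');b=cv2.imread('pics/w4b.png');h=max(a.shape[0],b.shape[0])
z=lambda i:cv2.copyMakeBorder(i,0,h-i.shape[0],0,0,cv2.BORDER_CONSTANT)
cv2.imwrite('pics/w4c.png',np.hstack([z(a),z(b)]));print(a.shape,b.shape)
"
```

```text
(585, 254, 3) (600, 435, 3)
```

View pics/w4c.png

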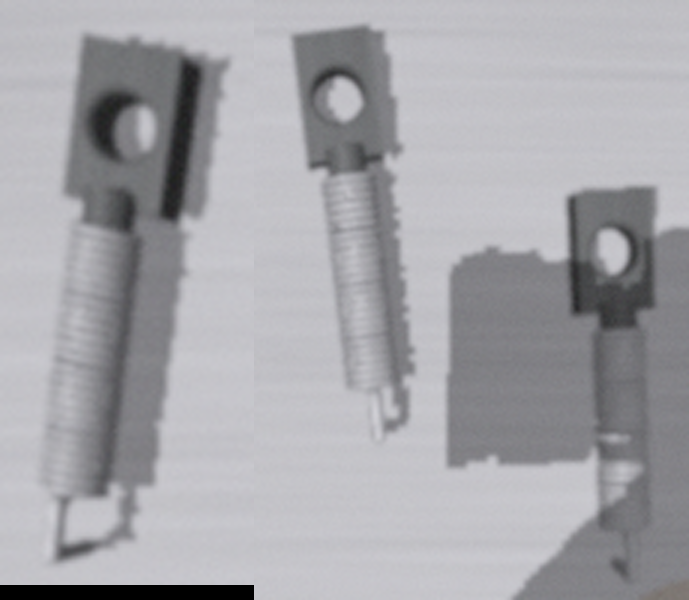

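```bash
python3 -c "
from h import *
import pickle
c=pickle.load(open('wc4.pkl','rb'))
A=lambda x:np.array(x,float)/3.9+[90,25]
B=lambda x:(np.array(x,float)-[254,0])/3+[255,20]
for n,f,cn,e,h in (('A',A,[(84,37),(181,55),(164,218),(66,192)],(122,127),(55,556)),('B',B,[(294,36),(370,27),(380,152),(308,165)],(339,97),(377,438)),('C',B,[(577,195),(655,187),(652,303),(579,312)],(613,251),(630,578))):
    C=px2w(c,f(cn),.016); E=px2w(c,f([e]),.016)[0]; H=px2w(c,f([h]),.0235)[0]
    d=E-H; print(n,'ctr',C.mean(0),'eye',E,'len',np.linalg.norm(d[:2]),'dir',np.degrees(np.arctan2(d[1],d[0])),'sizes',[np.linalg.norm(C[i]-C[i-1]).round(4) for i in range(4)], 'edge dirs',[np.degrees(np.arctan2(*(C[a]-C[b])[1::-1])).round(1) for a,b in((0,3),(1,2))])
"
```

```text
A ctr [0.5494 0.3464 0.016 ] eye [0.5492 0.3469 0.016 ] len 0.12170628770119976 dir -13.381526079285642 sizes [np.float64(0.0415), np.float64(0.0273), np.float64(0.0435), np.float64(0.0285)] edge dirs [np.float64(-12.5), np.float64(-11.0)]
B ctr [0.5536 0.172  0.016 ] eye [0.5531 0.1716 0.016 ] len 0.12143358627867608 dir 6.960855244533836 sizes [np.float64(0.0436), np.float64(0.0269), np.float64(0.042), np.float64(0.0262)] edge dirs [np.float64(6.4), np.float64(5.5)]
C ctr [0.5013 0.0697 0.016 ] eye [0.5009 0.0707 0.016 ] len 0.12267165602513028 dir 5.967588825585207 sizes [np.float64(0.0416), np.float64(0.0285), np.float64(0.0411), np.float64(0.0274)] edge dirs [np.float64(4.1), np.float64(2.4)]
```

```bash
python3 -c "
from h import *
go(([.501,.0702,.1],4.8),([.501,.0702,.026],4.8))"
```

```text
t 8.65 p [0.4116 0.1735 0.2713] rpy [-179.92   -0.11    0.13] F [ 0.1 -0.3  0.6] w 0.07
  shift [0.0888, 0.1038, 0.1713] rot [-0.1, -0.1, -4.7] rows>= 4.4
  shift [0.0887, 0.1039, 0.2453] rot [-0.1, -0.1, -4.7] rows>= 5.6
```

>>> {"api": "jog_arm", "payload": {
  "motion": [
    [[0.089,0.104,0.171,0,0,-4.7,0.06],[0.089,0.104,0.171,0,0,-4.7,0.06],[0.089,0.104,0.171,0,0,-4.7,0.06],[0.089,0.104,0.171,0,0,-4.7,0.06],[0.089,0.104,0.171,0,0,-4.7,0.06],[0.089,0.104,0.171,0,0,-4.7,0.06]]
  ]
}}

```text
t: 9.25
eef_pos: [0.5006, 0.0668, 0.0977]
ee_rot: [3.141, 0.003, 0.08]
force: [-0.5, -0.6, 0.3]
width: 0.06
```

```bash
python3 -c "
from h import *
go(([.501,.0702,.026],4.8))
c=cam('wrist');snap('wrist','w5'); print(w2px(c,[[.523,.0702,.016]]))"
```

```text
t 9.25 p [0.5006 0.0668 0.0977] rpy [179.95   0.16   4.57] F [-0.5 -0.6  0.3] w 0.06
  shift [0.0009, -0.0034, 0.0717] rot [0.1, 0.2, -0.2] rows>= 1.4
[[278.262  192.5535]]
```

View pics/w5.png

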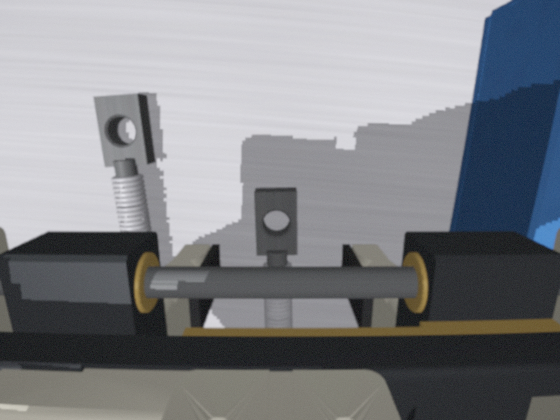

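```bash
python3 -c "
from h import *
im=cv2.imread('pics/w5.png')[:,:,::-1]
crop(im,'w5a',235,175,325,270,6)
print(px2w(cam('wrist'),[[276,188],[276,220],[276,253],[258,188],[295,188]],.016))"
```

```text
[[0.5262 0.0732 0.016 ]
 [0.5046 0.0715 0.016 ]
 [0.4813 0.0697 0.016 ]
 [0.5252 0.0848 0.016 ]
 [0.5272 0.0609 0.016 ]]
```

View pics/w5a.png

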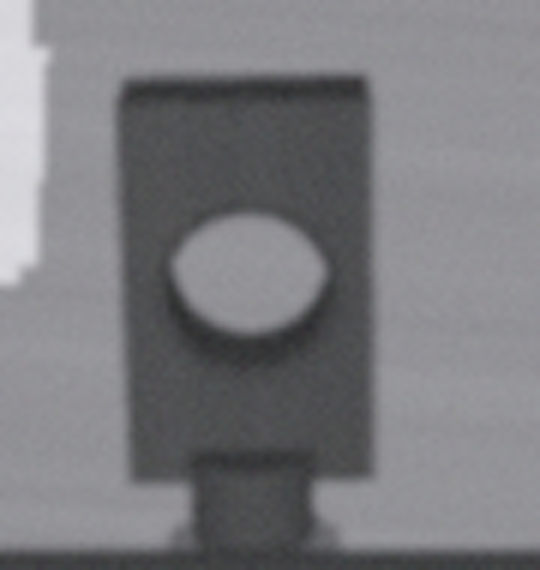

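```bash
python3 -c "
from h import *
go(([.5023,.0712,.026],5.5))"
```

```text
t 9.3 p [0.501  0.068  0.0993] rpy [179.99   0.02   4.63] F [-0.4 -0.8  0.2] w 0.0602
  shift [0.0016, -0.0031, 0.0733] rot [0.0, 0.0, -0.9] rows>= 1.5
```

>>> {"api": "jog_arm", "payload": {
  "motion": [
    [[0.002,-0.003,0.045,0,0,-0.9,0.06],[0.002,-0.003,0.073,0,0,-0.9,0.06],[0.002,-0.003,0.073,0,0,-0.9,0.06],[0.002,-0.003,0.073,0,0,-0.9,0.02],[0.002,-0.003,0.073,0,0,-0.9,0.02],[0.002,-0.003,0.073,0,0,-0.9,0.02],[0.002,-0.003,0.073,0,0,-0.9,0.02],[0.002,-0.003,0.073,0,0,-0.9,0.02]]
  ],
  "newtons": 40
}}

```text
t: 10.1
eef_pos: [0.5033, 0.0714, 0.0273]
ee_rot: [-3.141, -0.001, 0.097]
force: [-3.0, 0.6, 8.1]
width: 0.0276
```

```bash
python3 -c "
from h import *
go(([.5023,.0712,.026],5.5))"
```

```text
t 10.1 p [0.5033 0.0714 0.0273] rpy [-179.98   -0.07    5.55] F [-3.   0.6  8.1] w 0.0276
  shift [-0.001, 0.0001, 0.0013] rot [-0.0, -0.1, 0.0] rows>= 0.0
```

```bash
cat >> h.py <<'E'
BY=1.37
def RZ(a): return Ro.from_euler('z',a,degrees=True).as_matrix()
HOLE={3:(.445,-.1087),2:(.4464,-.1646),1:(.4477,-.2206),0:(.449,-.2766)}
POST={3:(.595,-.1051),2:(.5963,-.1611),1:(.5976,-.217),0:(.599,-.273)}
def place(tip,L,tilt,ez=.0193,ex=0.,ey=0.):
    """TCP target with hook tip at tip (world), eye-hook length L, nose-up tilt deg"""
    Rt=down(BY,tilt)
    # tool frame: eye at (ex,ey,ez); tip at eye + (-L,0,+.008)
    off=np.array([ex-L,ey,ez+.008])
    return np.array(tip)-Rt@off, Rt
E
python3 -c "
from h import *
R=down(BY,5); print(R[:,0])
go(([.503,.071,.17],BY))
h=HOLE[1]
print(place([*h,.075],.122,6)[0],place([*h,.075],.122,0)[0],'post',POST[1])
go(place([*h,.08],.122,6))
"
```

```text
[0.9959 0.0238 0.0872]
t 10.1 p [0.5033 0.0714 0.0273] rpy [-179.98   -0.07    5.55] F [-3.   0.6  8.1] w 0.0276
  shift [-0.0001, 0.0003, -0.1427] rot [-0.0, -0.1, 4.2] rows>= 2.9
[ 0.5661 -0.2178  0.1149] [ 0.5697 -0.2177  0.1023] post (0.5976, -0.217)
t 10.1 p [0.5033 0.0714 0.0273] rpy [-179.98   -0.07    5.55] F [-3.   0.6  8.1] w 0.0276
  shift [0.0347, 0.2938, -0.0926] rot [-0.2, 5.9, 4.2] rows>= 6.2
```

>>> {"api": "jog_arm", "payload": {
  "motion": [
    [[0,0,-0.05,0,0,1,0.02],[0,0,-0.1,0,1,2,0.02],[0,0.02,-0.14,0,3,4.2,0.02],[0.035,0.294,-0.13,0,5.9,4.2,0.02],[0.035,0.294,-0.13,0,5.9,4.2,0.02],[0.035,0.294,-0.13,0,5.9,4.2,0.02],[0.035,0.294,-0.13,0,5.9,4.2,0.02],[0.035,0.294,-0.13,0,5.9,4.2,0.02]]
  ]
}}

```text
t: 10.9
eef_pos: [0.5604, -0.1941, 0.1583]
ee_rot: [-3.137, -0.104, 0.023]
force: [1.2, 1.3, -1.2]
width: 0.0273
```

```bash
python3 -c "
from h import *
h=HOLE[1]
go(place([*h,.075],.122,6))
"
```

```text
t 10.9 p [ 0.5604 -0.1941  0.1583] rpy [-179.74   -5.98    1.34] F [ 1.2  1.3 -1.2] w 0.0273
  shift [0.0006, 0.024, 0.0436] rot [-0.3, 0.0, -0.0] rows>= 1.0
```

>>> {"api": "jog_arm", "payload": {
  "motion": [
    [[0.001,0.024,0.02,-0.3,0,0,0.02],[0.001,0.024,0.043,-0.3,0,0,0.02],[0.001,0.024,0.043,-0.3,0,0,0.02],[0.001,0.024,0.043,-0.3,0,0,0.02],[0.001,0.024,0.043,-0.3,0,0,0.02]]
  ]
}}

```text
t: 11.4
eef_pos: [0.567, -0.2173, 0.1168]
ee_rot: [3.141, -0.106, 0.025]
force: [0.1, -0.9, -1.3]
width: 0.0276
```

```bash
python3 -c "
from h import *
h=HOLE[1]
go(place([*h,.075],.122,6),place([*h,.045],.122,6))
im=snap('scene','sc2');s=cam('scene')
crop(im,'sc2a',100,230,260,390,4.9)
im=snap('wrist','w6')
print((w2px(s,[[h[0]+.0039,h[1]-.0014,.058],[h[0]+.0039,h[1]-.0014,.075]])-[100,230])*4.9)
"
```

```text
t 11.4 p [ 0.567  -0.2173  0.1168] rpy [179.94  -6.06   1.41] F [ 0.1 -0.9 -1.3] w 0.0276
  shift [-0.0011, 0.0005, 0.0018] rot [0.1, -0.1, 0.0] rows>= 0.0
  shift [-0.0043, 0.0004, 0.0316] rot [0.1, -0.1, 0.0] rows>= 0.6
[[300.216  356.8128]
 [292.3363 342.9324]]
```

View pics/sc2a.png

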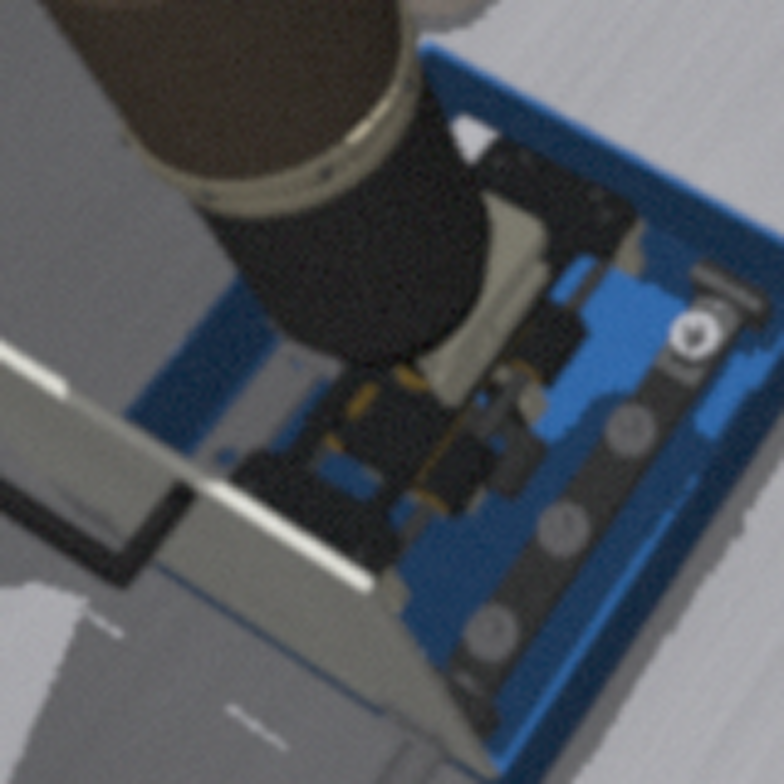

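View pics/w6.png

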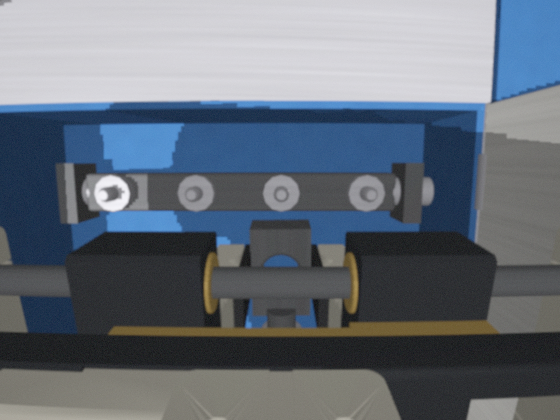

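```bash
python3 -c "
from h import *
im=cv2.imread('pics/w6.png')[:,:,::-1]
crop(im,'w6a',235,170,325,270,6)
im=optics.grab_frame('top');crop(im,'t6a',330,170,430,270,6)
c=cam('wrist');p,R=pose();print((w2px(c,[p+R@[.022,y,z] for y in(-.014,.014) for z in (.0113,.0273)])-[235,170])*6)"
```

```text
[[ 88.2046 327.9734]
 [105.1341 272.478 ]
 [463.1416 328.1197]
 [445.6635 272.6163]]
```

View pics/w6a.png

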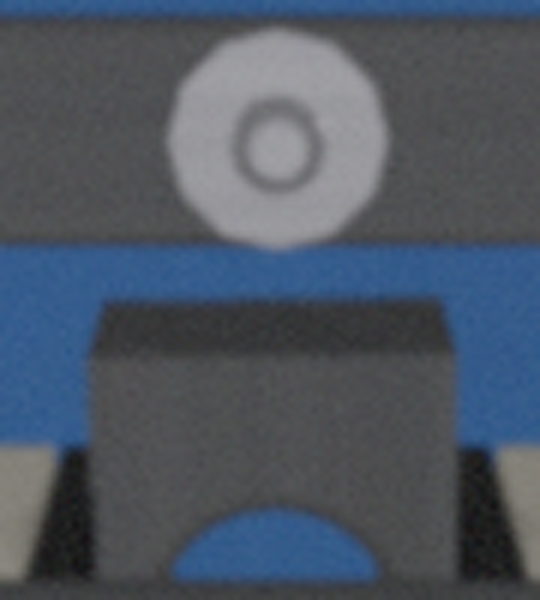

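View pics/t6a.png

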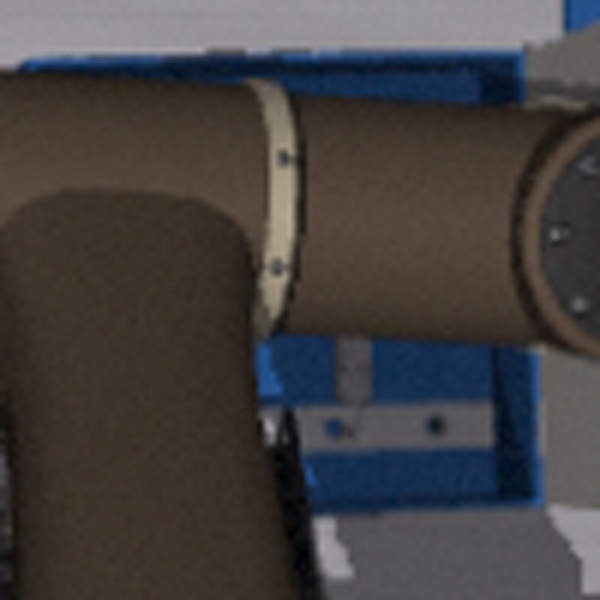

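```bash
python3 -c "
from h import *
c=cam('wrist');p,R=pose()
for x in(.018,.019,.020,.021,.022): print(x,(w2px(c,[p+R@[x,0,z] for z in (.0113,.0273)])-[235,170])[:,1]*6)
for x in(.006,.007,.008,.009): print(x,(w2px(c,[p+R@[x,0,z] for z in (.0113,.0273)])-[235,170])[:,1]*6)"
```

```text
0.018 [379.1326 319.283 ]
0.019 [366.4335 307.6533]
0.02 [353.692  295.9888]
0.021 [340.9079 284.2895]
0.022 [328.0812 272.5554]
0.006 [528.2295 456.1434]
0.007 [516.0354 444.9275]
0.008 [503.7996 433.6774]
0.009 [491.522 422.393]
```

```bash
python3 -c "
from h import *
h=HOLE[1]
go(place([*h,.058],.122,6,ex=-.0013),place([*h,.045],.122,6,ex=-.0013))
"
```

```text
t 11.55 p [ 0.5671 -0.2172  0.1169] rpy [179.95  -6.09   1.41] F [ 0.2  0.4 -1.4] w 0.0275
  shift [-0.0017, 0.0006, 0.0188] rot [0.0, -0.1, 0.0] rows>= 0.4
  shift [-0.003, 0.0005, 0.0317] rot [0.0, -0.1, 0.0] rows>= 0.6
```

>>> {"api": "jog_arm", "payload": {
  "motion": [
    [[-0.003,0.0005,0.012,0,0,0,0.02],[-0.003,0.0005,0.02,0,0,0,0.02],[-0.0035,0.0005,0.026,0,0,0,0.02],[-0.004,0.0005,0.033,0,0,0,0.02],[-0.004,0.0005,0.033,0,0,0,0.02],[-0.004,0.0005,0.033,0,0,0,0.02]]
  ]
}}

```text
t: 12.15
eef_pos: [0.5668, -0.2177, 0.0834]
ee_rot: [3.141, -0.106, 0.025]
force: [1.3, 0.2, -1.9]
width: 0.0273
```

```bash
python3 -c "
from h import *
h=HOLE[1]
go(place([*h,.045],.122,6,ex=-.0013))
im=snap('top','t7');crop(im,'t7a',360,220,410,260,14)
d=place([*h,.045],.122,6)
for L in(.13,.14,.15): 
  a=np.degrees(np.arcsin((.064-.008-.045)/L)); print(L,a); go(place([*h,.045],L,a if 0 else 6,ex=-.0013))
"
```

```text
t 12.15 p [ 0.5668 -0.2177  0.0834] rpy [179.94  -6.08   1.41] F [ 1.3  0.2 -1.9] w 0.0273
  shift [0.0008, 0.0, -0.0016] rot [0.1, -0.1, 0.0] rows>= 0.0
0.13 4.853908352866145
t 12.2 p [ 0.5668 -0.2177  0.0836] rpy [179.95  -6.09   1.41] F [ 1.2  0.7 -3.3] w 0.0271
  shift [0.0088, 0.0, -0.0013] rot [0.1, -0.1, 0.0] rows>= 0.2
0.14 4.506456128479899
t 12.2 p [ 0.5668 -0.2177  0.0836] rpy [179.95  -6.09   1.41] F [ 1.2  0.7 -3.3] w 0.0271
  shift [0.0188, 0.0, -0.0013] rot [0.1, -0.1, 0.0] rows>= 0.4
0.15 4.205465600159982
t 12.2 p [ 0.5668 -0.2177  0.0836] rpy [179.95  -6.09   1.41] F [ 1.2  0.7 -3.3] w 0.0271
  shift [0.0288, 0.0, -0.0013] rot [0.1, -0.1, 0.0] rows>= 0.6
```

View pics/t7a.png

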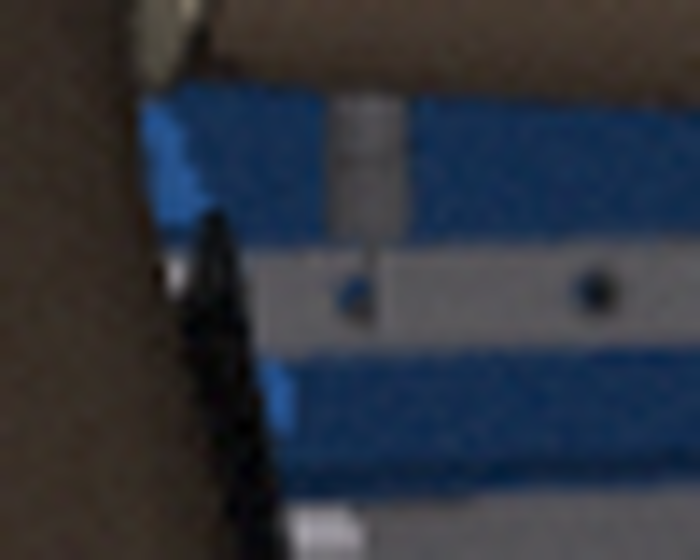

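```bash
cat >> h.py <<'E'
def eyeat(e,tilt,ez=.0193,ex=-.0013,ey=0):
    Rt=down(BY,tilt); return np.array(e)-Rt@np.array([ex,ey,ez]),Rt
E
python3 -c "
from h import *
p=POST[1]
go(eyeat([*p,.0655],5.5),eyeat([p[0]+.001,p[1],.0655],5.5),eyeat([p[0]+.001,p[1],.058],3),eyeat([p[0]+.001,p[1],.051],1),eyeat([p[0]+.001,p[1],.045],0))
"
```

```text
t 12.2 p [ 0.5668 -0.2177  0.0836] rpy [179.95  -6.09   1.41] F [ 1.2  0.7 -3.3] w 0.0271
  shift [0.0302, 0.0, 0.002] rot [0.1, -0.6, 0.0] rows>= 0.6
  shift [0.0312, 0.0, 0.0021] rot [0.1, -0.6, 0.0] rows>= 0.6
  shift [0.0313, 0.0, 0.0097] rot [0.1, -3.1, 0.0] rows>= 0.7
  shift [0.0312, 0.0, 0.0167] rot [0.1, -5.1, 0.0] rows>= 0.7
  shift [0.0309, 0.0, 0.0228] rot [0.1, -6.1, 0.0] rows>= 0.8
```

>>> {"api": "jog_arm", "payload": {
  "motion": [
    [[0.01,0,0,0,0,0,0.02],[0.02,0,0.001,0,0,0,0.02],[0.031,0,0.001,0,-0.5,0,0.02],[0.031,0,0.001,0,-0.5,0,0.02],[0.031,0,0.001,0,-0.5,0,0.02]]
  ],
  "newtons": 50
}}

```text
t: 12.7
eef_pos: [0.5961, -0.2169, 0.0847]
ee_rot: [3.141, -0.094, 0.024]
force: [-6.4, -0.0, -1.7]
width: 0.0277
```

```bash
python3 -c "
from h import *
p=POST[1]
go(eyeat([*p,.0655],5.5),eyeat([p[0]+.001,p[1],.058],3),eyeat([p[0]+.001,p[1],.051],1),eyeat([p[0]+.001,p[1],.045],0))
im=snap('wrist','w8');crop(im,'w8a',200,130,360,280,4);im=snap('top','t8');crop(im,'t8a',360,220,410,260,14)
"
```

```text
t 12.7 p [ 0.5961 -0.2169  0.0847] rpy [179.99  -5.37   1.37] F [-6.4 -0.  -1.7] w 0.0277
  shift [0.0009, 0.0002, -0.0] rot [0.0, 0.1, 0.0] rows>= 0.0
  shift [0.0021, 0.0002, 0.0076] rot [0.0, -2.4, 0.0] rows>= 0.3
  shift [0.0021, 0.0002, 0.0147] rot [0.0, -4.4, -0.0] rows>= 0.5
  shift [0.0019, 0.0002, 0.0207] rot [0.0, -5.4, -0.0] rows>= 0.6
```

View pics/w8a.png

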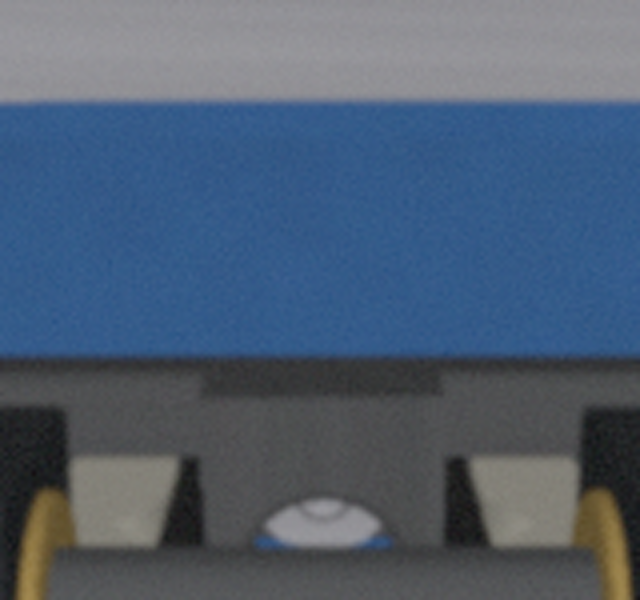

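View pics/t8a.png

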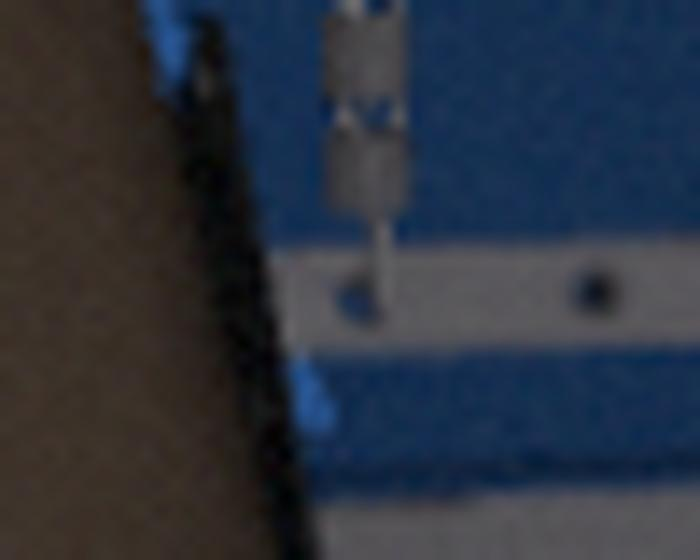

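```bash
python3 -c "
from h import *
c=cam('wrist');p=POST[1]
pos,R=pose()
f=lambda X:(w2px(c,X)-[200,130])*4
print('post top far edge(5mm taper ~3)',f([[p[0]+.005,p[1],.046],[p[0]+.003,p[1],.049],[p[0]+.012,p[1],.037]]))
print('eye rim up/low',f([pos+R@[-.0013+.009,0,.0113],pos+R@[-.0013+.009,0,.0273]]),'front',f([pos+R@[-.0013+.022,0,.0113]]))
"
```

```text
post top far edge(5mm taper ~3) [[325.3589 453.6041]
 [325.0521 473.7575]
 [326.4049 389.4757]]
eye rim up/low [[323.6765 498.396 ]
 [323.5056 451.4415]] front [[323.7661 389.909 ]]
```

```bash
python3 -c "
from h import *
c=cam('wrist');p=POST[1]
f=lambda X:(w2px(c,X)-[200,130])*4
for dx in(0,.003,.006): print(dx,f([[p[0]+dx-.012,p[1],.037],[p[0]+dx-.003,p[1],.049],[p[0]+dx+.003,p[1],.049]])[:,1])
im=cv2.imread('pics/w8.png')[:,:,::-1];crop(im,'w8b',255,240,305,275,14)
"
```

```text
0 [552.9051 517.1198 473.7575]
0.003 [532.8594 495.5011 451.8897]
0.006 [512.7032 473.7575 429.8984]
```

View pics/w8b.png

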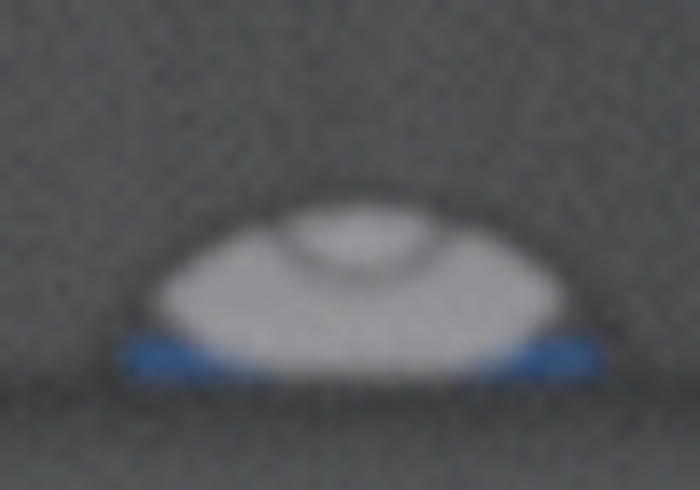

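>>> {"api": "jog_arm", "payload": {
  "motion": [
    [[0.002,0,0.004,0,-1.2,0,0.02],[0.002,0,0.0076,0,-2.4,0,0.02],[0.002,0,0.011,0,-3.4,0,0.02],[0.002,0,0.0147,0,-4.4,0,0.02],[0.002,0,0.018,0,-5,0,0.02],[0.002,0,0.0215,0,-5.4,0,0.02],[0.002,0,0.0215,0,-5.4,0,0.02],[0.002,0,0.0215,0,-5.4,0,0.02]]
  ]
}}

```text
t: 13.6
eef_pos: [0.5981, -0.2169, 0.0643]
ee_rot: [3.141, 0.003, 0.024]
force: [-10.0, 1.5, 9.3]
width: 0.0276
```

```bash
python3 -c "
from h import *
p=POST[1]
go(eyeat([p[0]+.001,p[1],.045],0))
im=snap('wrist','w9');crop(im,'w9a',200,130,360,280,4);im=snap('top','t8');crop(im,'t8a',360,220,410,260,14)
"
```

```text
t 13.6 p [ 0.5981 -0.2169  0.0643] rpy [179.99   0.18   1.36] F [-10.    1.5   9.3] w 0.0276
  shift [0.0018, 0.0001, 0.0] rot [0.0, 0.2, -0.0] rows>= 0.0
```

View pics/w9a.png

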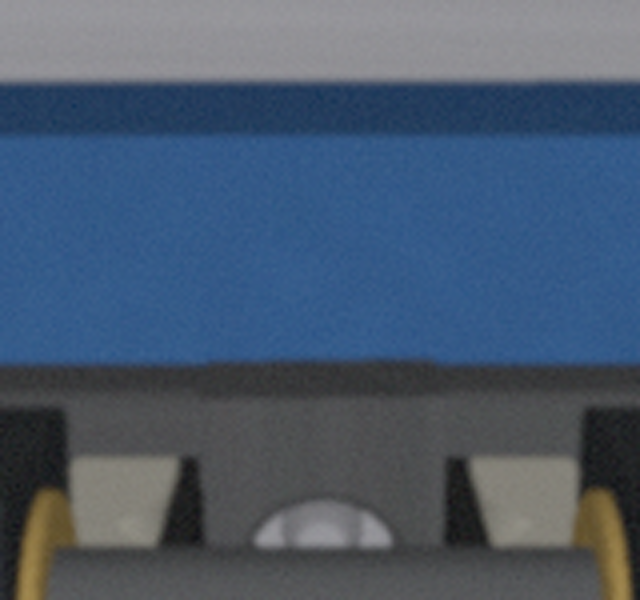

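View pics/t8a.png

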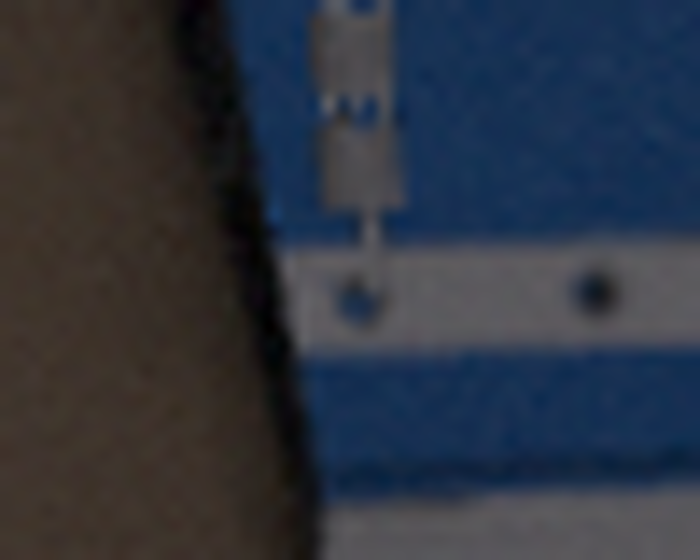

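>>> {"api": "jog_arm", "payload": {
  "motion": [
    [[0,0,0,0,0,0,0.036],[0,0,0,0,0,0,0.036],[0,0,0,0,0,0,0.036],[0,0,-0.03,0,0,0,0.036],[0,0,-0.07,0,0,0,0.036],[0,0,-0.12,0,0,0,0.05],[-0.03,-0.03,-0.16,0,0,0,0.06],[-0.06,-0.06,-0.18,0,0,0,0.06]]
  ]
}}

```text
t: 14.5
eef_pos: [0.5418, -0.1615, 0.2447]
ee_rot: [3.141, -0.001, 0.023]
force: [-0.0, 2.2, 0.3]
width: 0.0547
```

```bash
python3 -c "
from h import *
go(([.44,-.17,.3],BY))
im=snap('wrist','w10')
im=snap('scene','sc10');crop(im,'sc10a',100,170,360,370,3)
"
```

```text
t 14.5 p [ 0.5418 -0.1615  0.2447] rpy [179.95  -0.07   1.29] F [-0.   2.2  0.3] w 0.0547
  shift [-0.1019, 0.0063, -0.0554] rot [0.0, -0.1, -0.1] rows>= 2.3
```

View pics/sc10a.png

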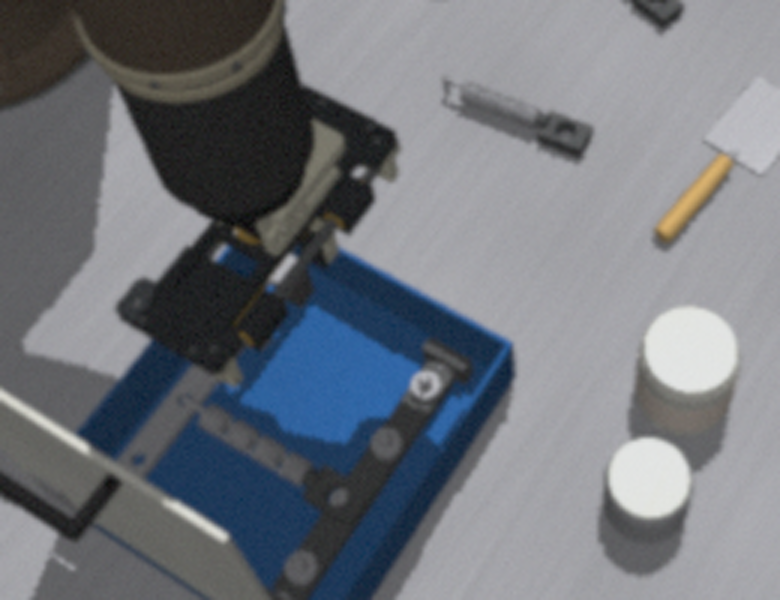

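View pics/w10.png

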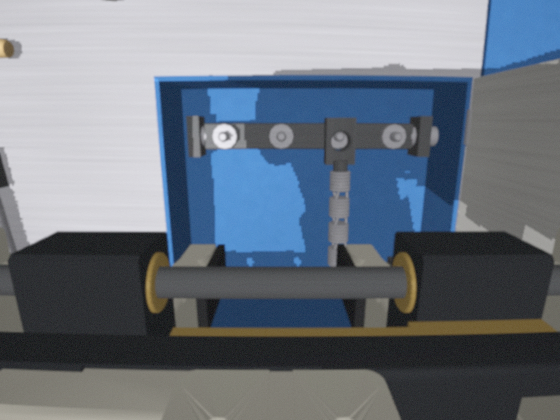

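Spring C now hangs at station 1. Next is spring B.

```bash
python3 -c "
from h import *
go(([.5535,.172,.10],6.7))
"
```

```text
t 14.6 p [ 0.5399 -0.1595  0.2473] rpy [-180.     -0.31    1.46] F [1.2 0.1 0.2] w 0.0588
  shift [0.0213, -0.331, 0.1474] rot [0.0, -0.3, -5.2] rows>= 7.3
```

>>> {"api": "jog_arm", "payload": {
  "motion": [
    [[0.021,-0.05,0,0,0,0,0.06],[0.021,-0.1,0,0,0,-5.2,0.06],[0.021,-0.15,0,0,0,-5.2,0.06],[0.021,-0.331,0.147,0,-0.3,-5.2,0.06],[0.021,-0.331,0.147,0,-0.3,-5.2,0.06],[0.021,-0.331,0.147,0,-0.3,-5.2,0.06],[0.021,-0.331,0.147,0,-0.3,-5.2,0.06],[0.021,-0.331,0.147,0,-0.3,-5.2,0.06]]
  ]
}}

```text
t: 15.4
eef_pos: [0.553, 0.1741, 0.0983]
ee_rot: [3.141, 0.0, 0.117]
force: [0.7, -0.5, -0.1]
width: 0.0601
```

>>> {"api": "jog_arm", "payload": {
  "motion": [
    [[0.002,-0.01,0.005,0,0,0,0.06],[0.002,-0.01,0.005,0,0,0,0.06],[0.002,-0.01,0.005,0,0,0,0.06]]
  ]
}}

```text
t: 15.7
eef_pos: [0.5543, 0.1841, 0.0937]
ee_rot: [3.141, -0.0, 0.118]
force: [0.1, 0.4, 0.4]
width: 0.0602
```

```bash
python3 -c "
from h import *
import pickle
go(([.5535,.172,.026],6.7))
pickle.dump(cam('wrist'),open('wcB.pkl','wb'))
im=snap('wrist','w11');crop(im,'w11a',220,170,345,270,6)
"
```

```text
t 15.7 p [0.5543 0.1841 0.0937] rpy [179.98  -0.01   6.75] F [0.1 0.4 0.4] w 0.0602
  shift [-0.0022, 0.0119, 0.0677] rot [0.0, -0.0, 0.0] rows>= 1.4
```

View pics/w11a.png

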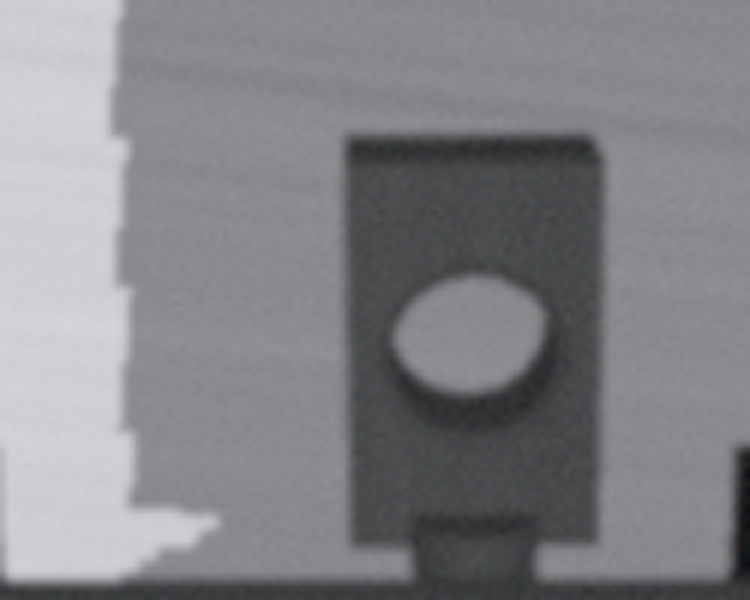

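```bash
python3 -c "
from h import *
import pickle
c=pickle.load(open('wcB.pkl','rb'))
q=px2w(c,np.array([[475,160],[475,545],[472,349],[352,350],[600,350]])/6+[220,170],.016);print(q,np.linalg.norm(q[0]-q[1]),q[:2].mean(0))
m=q[:2].mean(0); e=(m+q[2])/2;print(e, np.degrees(np.arctan2(*(q[0]-q[1])[1::-1])))
go(([e[0],m[1],.026],6.75))
"
```

```text
[[0.5765 0.175  0.016 ]
 [0.533  0.1692 0.016 ]
 [0.5557 0.1726 0.016 ]
 [0.554  0.1855 0.016 ]
 [0.5572 0.1587 0.016 ]] 0.04384309905697371 [0.5548 0.1721 0.016 ]
[0.5552 0.1724 0.016 ] 7.562803626859095
t 15.75 p [0.5545 0.1838 0.0942] rpy [-179.99   -0.05    6.7 ] F [-0.1 -0.4  0.3] w 0.0599
  shift [-0.0007, 0.0117, 0.0682] rot [-0.0, -0.0, -0.0] rows>= 1.4
```

>>> {"api": "jog_arm", "payload": {
  "motion": [
    [[-0.001,0.0117,0.03,0,0,-0.5,0.06],[-0.001,0.0117,0.067,0,0,-0.5,0.06],[-0.001,0.0117,0.067,0,0,-0.5,0.06],[-0.001,0.0117,0.067,0,0,-0.5,0.02],[-0.001,0.0117,0.067,0,0,-0.5,0.02],[-0.001,0.0117,0.067,0,0,-0.5,0.02],[-0.001,0.0117,0.067,0,0,-0.5,0.02],[-0.001,0.0117,0.067,0,0,-0.5,0.02]]
  ]
}}

```text
t: 16.55
eef_pos: [0.5553, 0.1724, 0.0282]
ee_rot: [-3.141, -0.002, 0.126]
force: [-1.1, 0.2, 5.9]
width: 0.0274
```

```bash
python3 -c "
from h import *
h=HOLE[2]
go(place([*h,.075],.122,6,ez=.0193,ex=0))
"
```

```text
t 16.55 p [0.5553 0.1724 0.0282] rpy [-179.96   -0.13    7.22] F [-1.1  0.2  5.9] w 0.0274
  shift [-0.0324, 0.3327, -0.087] rot [-0.4, 5.9, 5.8] rows>= 6.9
```

>>> {"api": "jog_arm", "payload": {
  "motion": [
    [[0,0,-0.05,0,0,1,0.02],[0,0,-0.1,0,1,2,0.02],[0,0.02,-0.13,0,3,4.2,0.02],[-0.032,0.333,-0.12,0,5.9,5.8,0.02],[-0.032,0.333,-0.12,0,5.9,5.8,0.02],[-0.032,0.333,-0.12,0,5.9,5.8,0.02],[-0.032,0.333,-0.12,0,5.9,5.8,0.02],[-0.032,0.333,-0.12,0,5.9,5.8,0.02]]
  ]
}}

```text
t: 17.35
eef_pos: [0.5631, -0.0989, 0.1503]
ee_rot: [-3.135, -0.106, 0.025]
force: [1.6, -0.1, -1.6]
width: 0.0274
```

```bash
python3 -c "
from h import *
h=HOLE[2]
go(place([*h,.075],.122,6,ez=.0202,ex=0))
"
```

```text
t 17.35 p [ 0.5631 -0.0989  0.1503] rpy [-179.63   -6.05    1.44] F [ 1.6 -0.1 -1.6] w 0.0274
  shift [-0.0036, 0.0631, 0.0339] rot [-0.4, -0.0, 0.1] rows>= 1.4
```

>>> {"api": "jog_arm", "payload": {
  "motion": [
    [[-0.004,0.0631,0.015,-0.4,0,0,0.02],[-0.004,0.0631,0.034,-0.4,0,0,0.02],[-0.004,0.0631,0.036,-0.4,0,0,0.02],[-0.004,0.0631,0.036,-0.4,0,0,0.02],[-0.004,0.0631,0.036,-0.4,0,0,0.02],[-0.004,0.0631,0.036,-0.4,0,0,0.02]]
  ]
}}

```text
t: 17.95
eef_pos: [0.5653, -0.1608, 0.1147]
ee_rot: [3.141, -0.107, 0.027]
force: [0.3, -1.1, -0.7]
width: 0.0274
```

```bash
python3 -c "
from h import *
h=HOLE[2];pp=POST[2]
go(place([*h,.075],.122,6,ez=.0202,ex=0))
c=cam('wrist');p,R=pose()
im=snap('wrist','w12');crop(im,'w12a',235,170,325,270,6)
f=lambda x:(w2px(c,x)-[235,170])*6
for x in(.019,.020,.021,.022,.023): print(x,f([p+R@[x,0,z] for z in (.0122,.0282)])[:,1])
for x in(.007,.008,.009,.01): print(x,f([p+R@[x,0,z] for z in (.0122,.0282)])[:,1])
print('shoulder',f([[*pp,.037]]))
im=snap('top','t12');crop(im,'t12a',340,220,410,260,10)
"
```

```text
t 17.95 p [ 0.5653 -0.1608  0.1147] rpy [179.96  -6.14   1.53] F [ 0.3 -1.1 -0.7] w 0.0274
  shift [-0.0004, 0.001, -0.0011] rot [0.0, -0.1, 0.2] rows>= 0.0
0.019 [362.8134 304.6624]
0.02 [350.1376 293.0533]
0.021 [337.4197 281.4097]
0.022 [324.6598 269.7317]
0.023 [311.8576 258.0193]
0.007 [511.6651 441.3013]
0.008 [499.4891 430.1022]
0.009 [487.2719 418.8691]
0.01 [475.0133 407.602 ]
shoulder [[285.196  139.3003]]
```

View pics/w12a.png

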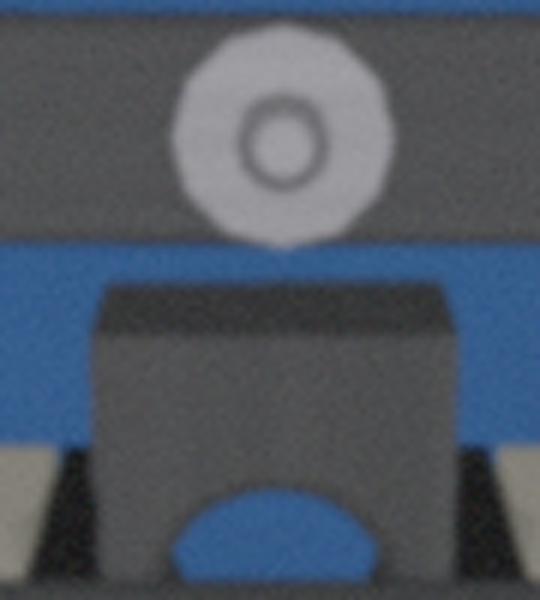

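View pics/t12a.png

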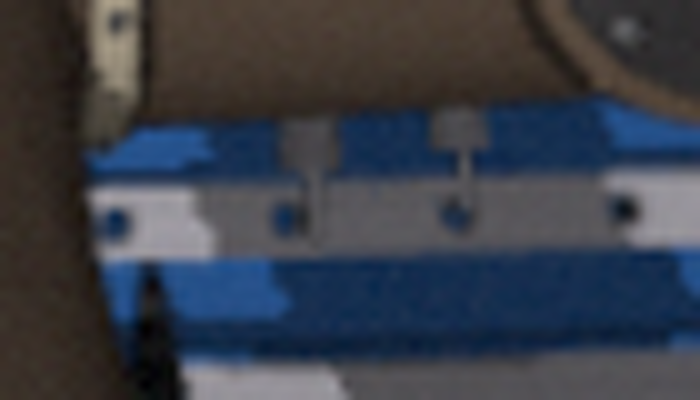

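```bash
python3 -c "
from h import *
h=HOLE[2]
go(place([*h,.058],.122,6,ez=.0202,ex=-.0006),place([*h,.044],.122,6,ez=.0202,ex=-.0006))
"
```

```text
t 18.05 p [ 0.5651 -0.1608  0.1146] rpy [179.97  -6.13   1.53] F [-0.4 -0.8 -2.4] w 0.0271
  shift [-0.0015, 0.0009, 0.0156] rot [0.0, -0.1, 0.2] rows>= 0.3
  shift [-0.003, 0.0009, 0.0296] rot [0.0, -0.1, 0.2] rows>= 0.6
```

>>> {"api": "jog_arm", "payload": {
  "motion": [
    [[-0.0015,0.001,0.008,0,0,-0.1,0.02],[-0.0015,0.001,0.014,0,0,-0.1,0.02],[-0.002,0.001,0.02,0,0,-0.1,0.02],[-0.003,0.001,0.026,0,0,-0.1,0.02],[-0.003,0.001,0.029,0,0,-0.1,0.02],[-0.003,0.001,0.029,0,0,-0.1,0.02],[-0.003,0.001,0.029,0,0,-0.1,0.02]]
  ]
}}

```text
t: 18.75
eef_pos: [0.5653, -0.1619, 0.0854]
ee_rot: [3.141, -0.107, 0.028]
force: [0.4, 0.1, -1.9]
width: 0.0273
```

```bash
python3 -c "
from h import *
h=HOLE[2];p=POST[2]
go(place([*h,.044],.122,6,ez=.0202,ex=-.0006),eyeat([p[0]+.001,p[1],.0655],5.5,ez=.0202,ex=-.0006))
im=snap('top','t13');crop(im,'t13a',340,220,410,260,10)
"
```

```text
t 18.75 p [ 0.5653 -0.1619  0.0854] rpy [179.95  -6.12   1.62] F [ 0.4  0.1 -1.9] w 0.0273
  shift [-0.0, -0.0002, 0.0005] rot [0.0, -0.1, 0.3] rows>= 0.0
  shift [0.0305, 0.0001, 0.003] rot [0.0, -0.6, 0.3] rows>= 0.6
```

View pics/t13a.png

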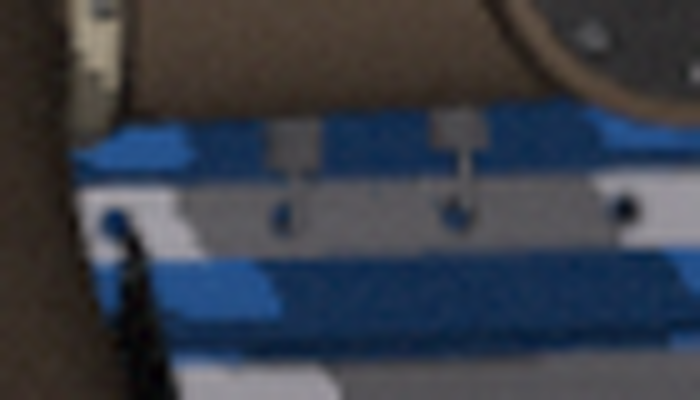

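>>> {"api": "jog_arm", "payload": {
  "motion": [
    [[0.01,0,0.0005,0,0,0,0.02],[0.02,0,0.001,0,0,0,0.02],[0.031,0,0.0015,0,-0.5,0.2,0.02],[0.032,0,0.0015,0,-0.5,0.2,0.02],[0.032,0,0.0015,0,-0.5,0.2,0.02],[0.032,0,0.0015,0,-0.5,0.2,0.02]]
  ]
}}

```text
t: 19.4
eef_pos: [0.5957, -0.1612, 0.0864]
ee_rot: [3.141, -0.095, 0.024]
force: [-6.3, -0.2, -1.7]
width: 0.0275
```

```bash
python3 -c "
from h import *
p=POST[2]
go(*[eyeat([p[0]+.001,p[1],z],t,ez=.0202,ex=-.0006) for z,t in((.0655,5.5),(.058,3),(.051,1),(.045,0))])
im=snap('wrist','w14');crop(im,'w14a',255,240,305,275,14)
c=cam('wrist');f=lambda X:(w2px(c,X)-[255,240])*14
print(f([[p[0]-.012,p[1],.037],[p[0]-.003,p[1],.049]]))
"
```

```text
t 19.4 p [ 0.5957 -0.1612  0.0864] rpy [179.99  -5.43   1.4 ] F [-6.3 -0.2 -1.7] w 0.0275
  shift [0.0002, -0.0, 0.0008] rot [0.0, 0.1, 0.0] rows>= 0.0
  shift [0.0004, -0.0, 0.0083] rot [0.0, -2.4, 0.0] rows>= 0.3
  shift [0.0004, -0.0, 0.0153] rot [0.0, -4.4, 0.0] rows>= 0.5
  shift [0.0002, -0.0, 0.0213] rot [0.0, -5.4, 0.0] rows>= 0.6
[[353.2465 410.1431]
 [358.9099 286.8554]]
```

View pics/w14a.png

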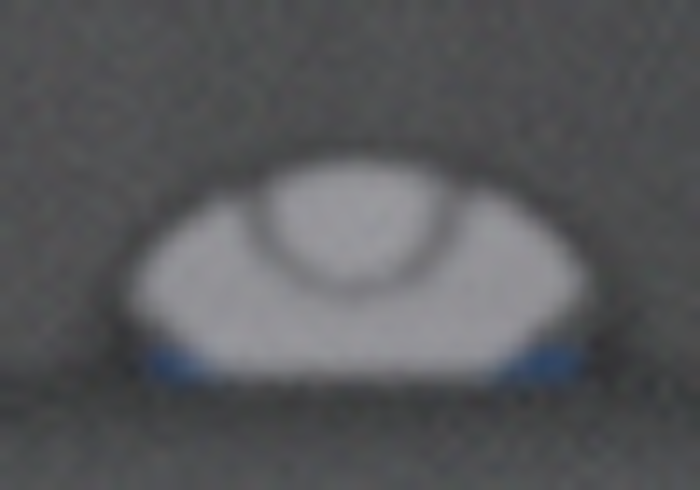

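Tension is 6.3 N and the post shows inside the eye, as with the first spring. Lowering it onto the post.

>>> {"api": "jog_arm", "payload": {
  "motion": [
    [[0.001,0,0.0045,0,-1.2,0,0.02],[0.001,0,0.0083,0,-2.4,0,0.02],[0.001,0,0.012,0,-3.4,0,0.02],[0.001,0,0.0153,0,-4.4,0,0.02],[0.001,0,0.019,0,-5,0,0.02],[0.001,0,0.022,0,-5.4,0,0.02],[0.001,0,0.022,0,-5.4,0,0.02],[0.001,0,0.022,0,-5.4,0,0.02]]
  ]
}}

```text
t: 20.25
eef_pos: [0.5974, -0.1613, 0.0654]
ee_rot: [3.141, 0.002, 0.025]
force: [-9.4, 1.5, 9.3]
width: 0.0273
```

```bash
python3 -c "
from h import *
p=POST[2]
go(eyeat([p[0]+.001,p[1],.045],0,ez=.0202,ex=-.0006))
im=snap('wrist','w15');crop(im,'w15a',200,130,360,280,4)
"
```

```text
t 20.25 p [ 0.5974 -0.1613  0.0654] rpy [179.97   0.11   1.4 ] F [-9.4  1.5  9.3] w 0.0273
  shift [0.0005, -0.0002, 0.0002] rot [0.0, 0.1, 0.0] rows>= 0.0
```

View pics/w15a.png

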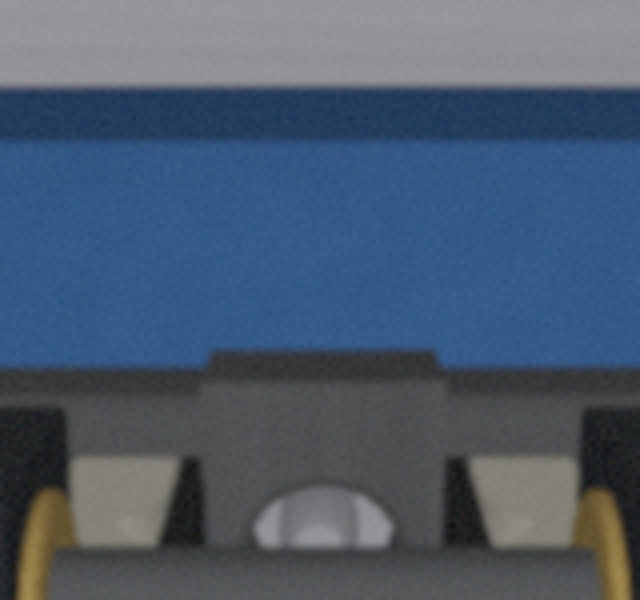

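Spring B is home: TCP z is 0.0654 and the post is up through the eye. Release and lift.

>>> {"api": "jog_arm", "payload": {
  "motion": [
    [[0,0,0,0,0,0,0.035],[0,0,0,0,0,0,0.035],[0,0,0,0,0,0,0.035],[0,0,-0.03,0,0,0,0.035],[0,0,-0.07,0,0,0,0.035],[0,0,-0.12,0,0,0,0.05],[-0.03,-0.05,-0.15,0,0,0,0.06],[-0.06,-0.1,-0.17,0,0,0,0.06]]
  ]
}}

```text
t: 21.1
eef_pos: [0.5498, -0.0839, 0.228]
ee_rot: [3.141, -0.002, 0.022]
force: [0.3, 1.4, 0.3]
width: 0.0535
```

```bash
python3 -c "
from h import *
im=snap('wrist','w16')
im=snap('scene','sc16');crop(im,'sc16a',100,130,360,340,3)
go(([.5493,.3467,.10],-12.8))
"
```

```text
t 21.2 p [ 0.5486 -0.0811  0.2296] rpy [-179.95   -0.27    1.57] F [ 1.3 -0.  -0.2] w 0.0588
  shift [0.0118, -0.4275, 0.1301] rot [-0.1, -0.3, 14.4] rows>= 8.9
```

View pics/sc16a.png

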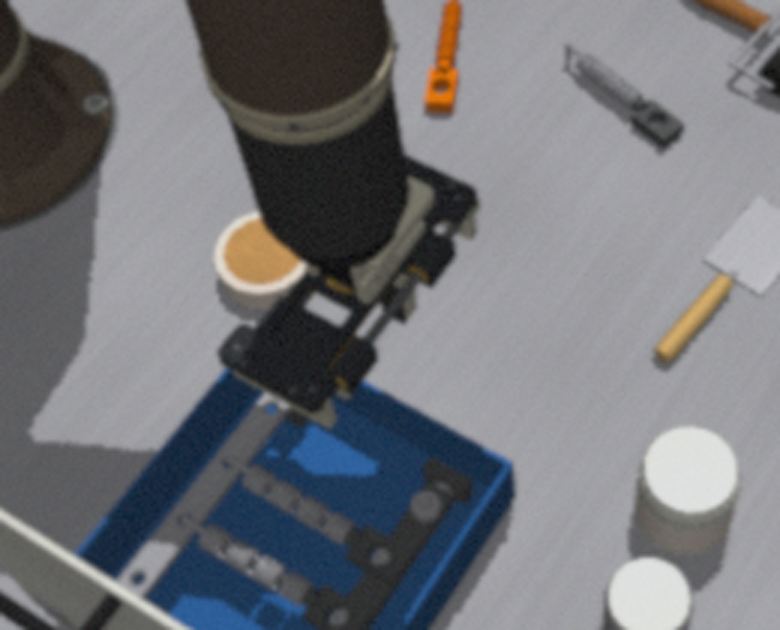

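View pics/w16.png

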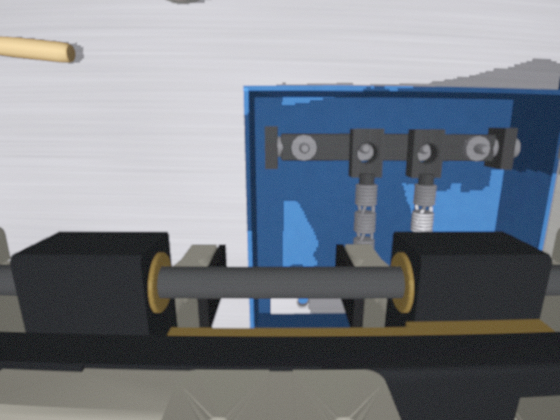

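```bash
python3 -c "
from h import *
im=snap('top','t16');crop(im,'t16a',140,130,260,250,5)
c=cam('top'); print('bottle',px2w(c,[[192,152]],.15),px2w(c,[[197,160]],.03), 'brayer',px2w(c,[[147,190],[187,186],[163,228]],.02))
"
```

```text
bottle [[0.7174 0.3933 0.15  ]] [[0.7134 0.3989 0.03  ]] brayer [[0.6142 0.5678 0.02  ]
 [0.6277 0.4327 0.02  ]
 [0.4876 0.5109 0.02  ]]
```

View pics/t16a.png

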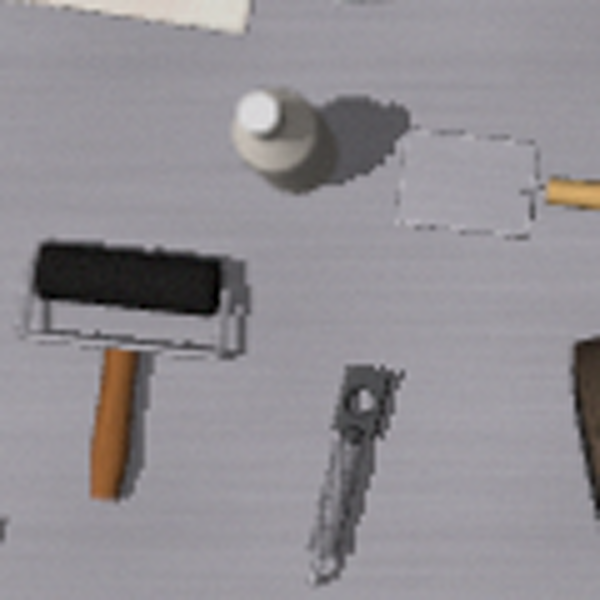

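>>> {"api": "jog_arm", "payload": {
  "motion": [
    [[0.012,-0.2,0.02,0,0,4,0.06],[0.012,-0.2,0.02,0,0,8,0.06],[0.012,-0.2,0.02,0,0,12,0.06],[0.012,-0.2,0.03,0,0,14.4,0.06],[0.012,-0.4275,0.12,0,0,14.4,0.06],[0.012,-0.4275,0.125,0,0,14.4,0.06],[0.012,-0.4275,0.125,0,0,14.4,0.06],[0.012,-0.4275,0.125,0,0,14.4,0.06]]
  ]
}}

```text
t: 22.05
eef_pos: [0.5515, 0.2998, 0.1218]
ee_rot: [-3.141, -0.003, -0.224]
force: [0.8, -0.3, 0.1]
width: 0.0599
```

>>> {"api": "jog_arm", "payload": {
  "motion": [
    [[0,0,0,0,0,0,0.06],[0,0,0,0,0,0,0.06]]
  ]
}}

```text
t: 22.25
eef_pos: [0.5514, 0.3004, 0.1197]
ee_rot: [3.14, -0.002, -0.222]
force: [-0.1, -0.9, -0.3]
width: 0.0599
```

```bash
python3 -c "
from h import *
go(([.5493,.3467,.10],-12.8))
"
```

```text
t 22.25 p [0.5514 0.3004 0.1197] rpy [179.91  -0.1  -12.75] F [-0.1 -0.9 -0.3] w 0.0599
  shift [-0.0123, -0.0448, 0.0196] rot [0.1, -0.1, 0.1] rows>= 1.0
```

>>> {"api": "jog_arm", "payload": {
  "motion": [
    [[-0.012,-0.045,0.019,0,0,0,0.06],[-0.012,-0.045,0.019,0,0,0,0.06],[-0.012,-0.045,0.019,0,0,0,0.06],[-0.012,-0.045,0.019,0,0,0,0.06]]
  ]
}}

```text
t: 22.65
eef_pos: [0.5502, 0.3457, 0.101]
ee_rot: [3.14, -0.002, -0.223]
force: [0.1, 0.1, -0.2]
width: 0.0602
```

```bash
python3 -c "
from h import *
import pickle
go(([.5493,.3467,.10],-12.8))
pickle.dump(cam('wrist'),open('wcA.pkl','wb'))
im=snap('wrist','w17');crop(im,'w17a',220,170,345,270,6)
"
```

```text
t 22.65 p [0.5502 0.3457 0.101 ] rpy [179.92  -0.11 -12.8 ] F [ 0.1  0.1 -0.2] w 0.0602
  shift [-0.0011, -0.0008, 0.001] rot [0.1, -0.1, -0.0] rows>= 0.0
```

View pics/w17a.png

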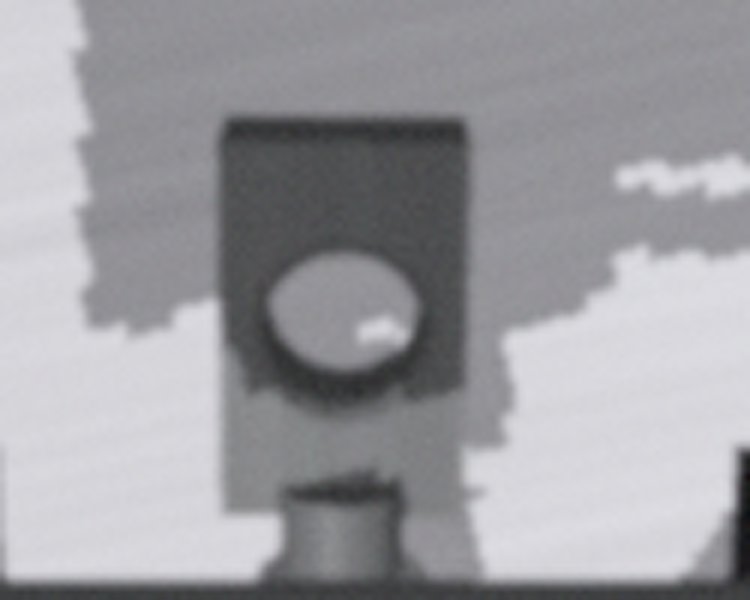

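```bash
python3 -c "
from h import *
import pickle
c=pickle.load(open('wcA.pkl','rb'))
q=px2w(c,np.array([[344.5,142],[344,515],[344,325]])/6+[220,170],.016);print(q,np.linalg.norm(q[0]-q[1]),q[:2].mean(0))
m=q[:2].mean(0); e=(m+q[2])/2;print(e, np.degrees(np.arctan2(*(q[0]-q[1])[1::-1])))
go(([e[0],e[1],.027],-12.8))
"
```

```text
[[0.5716 0.3427 0.016 ]
 [0.5291 0.3525 0.016 ]
 [0.5513 0.3475 0.016 ]] 0.043610404964813665 [0.5504 0.3476 0.016 ]
[0.5508 0.3475 0.016 ] -12.984094878890081
t 22.7 p [0.5502 0.3456 0.1013] rpy [179.94  -0.13 -12.82] F [1.6 0.4 0. ] w 0.0599
  shift [-0.0, -0.0021, 0.0743] rot [0.1, -0.1, -0.0] rows>= 1.5
```

>>> {"api": "jog_arm", "payload": {
  "motion": [
    [[0,-0.002,0.04,0,0,0,0.06],[0,-0.002,0.074,0,0,0,0.06],[0,-0.002,0.074,0,0,0,0.06],[0,-0.002,0.074,0,0,0,0.02],[0,-0.002,0.074,0,0,0,0.02],[0,-0.002,0.074,0,0,0,0.02],[0,-0.002,0.074,0,0,0,0.02],[0,-0.002,0.074,0,0,0,0.02]]
  ]
}}

```text
t: 23.5
eef_pos: [0.5511, 0.3478, 0.0283]
ee_rot: [-3.142, -0.003, -0.224]
force: [-1.0, 0.1, 5.0]
width: 0.0273
```

```bash
python3 -c "
from h import *
h=HOLE[3]
go(place([*h,.075],.122,6,ez=.0202,ex=0))
"
```

```text
t 23.5 p [0.5511 0.3478 0.0283] rpy [-180.     -0.17  -12.81] F [-1.   0.1  5. ] w 0.0273
  shift [0.1128, 0.4396, -0.0872] rot [0.8, 5.8, -14.2] rows>= 9.2
```

>>> {"api": "jog_arm", "payload": {
  "motion": [
    [[0,0,-0.05,0,0,0,0.02],[0,0,-0.1,0,0,0,0.02],[0,0.02,-0.13,0,2,-4,0.02],[0.056,0.22,-0.13,0.4,4,-9,0.02],[0.113,0.44,-0.12,0.8,5.8,-14.2,0.02],[0.113,0.44,-0.12,0.8,5.8,-14.2,0.02],[0.113,0.44,-0.12,0.8,5.8,-14.2,0.02],[0.113,0.44,-0.12,0.8,5.8,-14.2,0.02]]
  ]
}}

```text
t: 24.3
eef_pos: [0.5556, 0.0768, 0.1535]
ee_rot: [-3.141, -0.105, 0.025]
force: [2.4, -0.5, -1.7]
width: 0.0273
```

```bash
python3 -c "
from h import *
h=HOLE[3]
go(place([*h,.10],.122,6,ez=.0203,ex=0))
"
```

```text
t 24.3 p [0.5556 0.0768 0.1535] rpy [-179.95   -6.01    1.44] F [ 2.4 -0.5 -1.7] w 0.0273
  shift [0.0018, 0.1829, 0.0127] rot [-0.1, -0.0, 0.1] rows>= 3.7
```

>>> {"api": "jog_arm", "payload": {
  "motion": [
    [[0.002,0.183,0,0,0,0,0.02],[0.002,0.183,0,0,0,0,0.02],[0.002,0.183,0.005,0,0,0,0.02],[0.002,0.183,0.012,0,0,0,0.02],[0.001,0.183,0.03,0,0,0,0.02],[0,0.183,0.038,0,0,0,0.02],[0,0.183,0.038,0,0,0,0.02],[0,0.183,0.038,0,0,0,0.02]]
  ]
}}

```text
t: 25.1
eef_pos: [0.5644, -0.1052, 0.1158]
ee_rot: [-3.141, -0.105, 0.027]
force: [-0.5, 1.2, -0.7]
width: 0.0273
```

```bash
python3 -c "
from h import *
h=HOLE[3];pp=POST[3]
go(place([*h,.075],.122,6,ez=.0203,ex=0))
c=cam('wrist');p,R=pose()
im=snap('wrist','w18');crop(im,'w18a',235,170,325,270,6)
f=lambda x:(w2px(c,x)-[235,170])*6
for x in(.019,.020,.021,.022,.023): print(x,f([p+R@[x,0,z] for z in (.0122,.0282)])[:,1])
for x in(.007,.008,.009,.01): print(x,f([p+R@[x,0,z] for z in (.0122,.0282)])[:,1])
print('shoulder',f([[*pp,.037]]))
im=snap('top','t18');crop(im,'t18a',330,210,410,260,10)
"
```

```text
t 25.1 p [ 0.5644 -0.1052  0.1158] rpy [-179.96   -6.01    1.52] F [-0.5  1.2 -0.7] w 0.0273
  shift [-0.001, 0.0006, -0.0002] rot [-0.1, -0.0, 0.2] rows>= 0.0
0.019 [362.8337 304.6803]
0.02 [350.1578 293.0711]
0.021 [337.4398 281.4274]
0.022 [324.6798 269.7494]
0.023 [311.8776 258.0368]
0.007 [511.6861 441.3199]
0.008 [499.5101 430.1206]
0.009 [487.2928 418.8875]
0.01 [475.0341 407.6204]
shoulder [[281.5158 140.129 ]]
```

View pics/w18a.png

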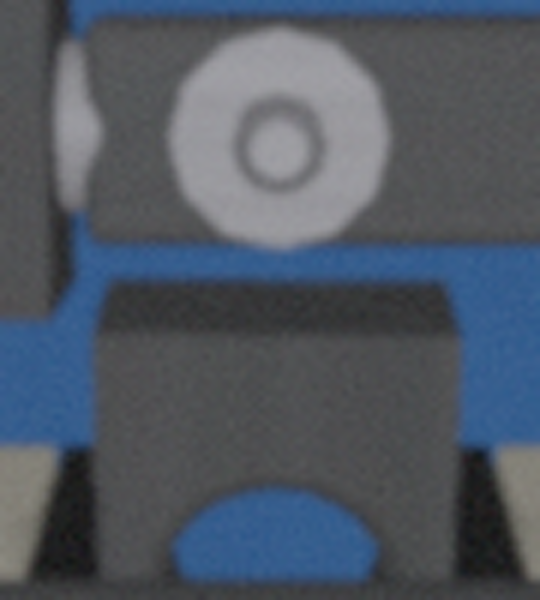

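View pics/t18a.png

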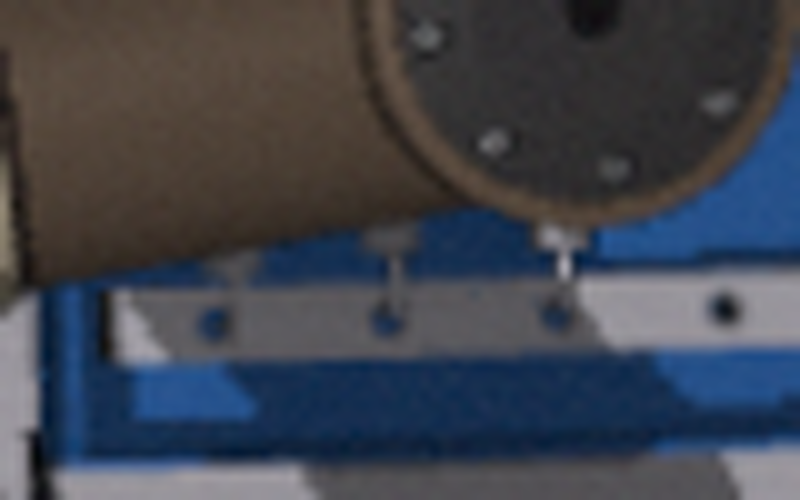

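```bash
python3 -c "
from h import *
h=HOLE[3]
go(place([*h,.058],.122,6,ez=.0203,ex=-.0006),place([*h,.044],.122,6,ez=.0203,ex=-.0006))
"
```

```text
t 25.2 p [ 0.5648 -0.1051  0.1164] rpy [-179.94   -6.08    1.53] F [-0.1 -0.4 -2.2] w 0.0272
  shift [-0.0027, 0.0008, 0.0172] rot [-0.1, -0.1, 0.2] rows>= 0.3
  shift [-0.0042, 0.0008, 0.0312] rot [-0.1, -0.1, 0.2] rows>= 0.6
```

>>> {"api": "jog_arm", "payload": {
  "motion": [
    [[-0.003,0.001,0.008,0,0,0,0.02],[-0.003,0.001,0.015,0,0,0,0.02],[-0.0035,0.001,0.02,0,0,0,0.02],[-0.004,0.001,0.026,0,0,0,0.02],[-0.0045,0.001,0.031,0,0,0,0.02],[-0.0045,0.001,0.031,0,0,0,0.02],[-0.0045,0.001,0.031,0,0,0,0.02]]
  ]
}}

```text
t: 25.9
eef_pos: [0.5636, -0.1062, 0.0849]
ee_rot: [-3.141, -0.106, 0.027]
force: [0.0, 0.1, -2.0]
width: 0.0274
```

```bash
python3 -c "
from h import *
h=HOLE[3];p=POST[3]
go(place([*h,.044],.122,6,ez=.0203,ex=-.0006),eyeat([p[0]+.001,p[1],.0655],5.5,ez=.0203,ex=-.0006))
im=snap('top','t19');crop(im,'t19a',330,210,410,260,10)
"
```

```text
t 25.9 p [ 0.5636 -0.1062  0.0849] rpy [-179.95   -6.06    1.54] F [ 0.   0.1 -2. ] w 0.0274
  shift [0.0003, -0.0003, -0.0] rot [-0.1, -0.1, 0.2] rows>= 0.0
  shift [0.031, -0.0002, 0.0024] rot [-0.1, -0.6, 0.2] rows>= 0.6
```

View pics/t19a.png

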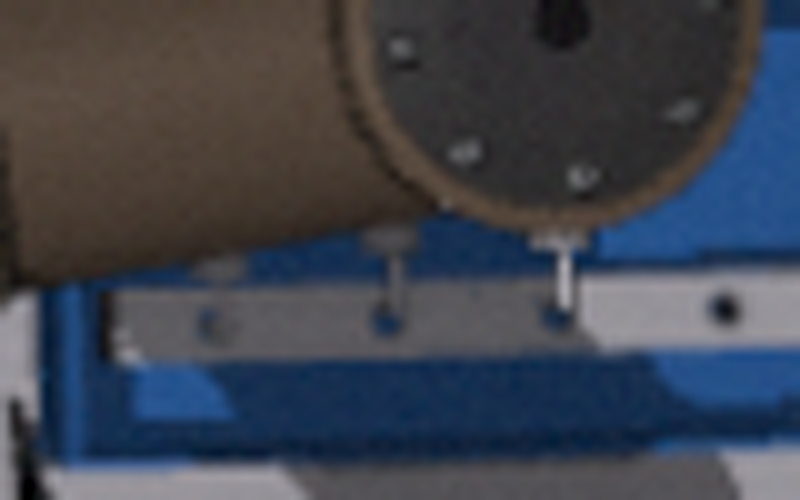

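>>> {"api": "jog_arm", "payload": {
  "motion": [
    [[0.01,0,0.0005,0,0,0,0.02],[0.02,0,0.001,0,0,0,0.02],[0.031,0,0.0015,0,-0.5,0.2,0.02],[0.0325,0,0.0015,0,-0.5,0.2,0.02],[0.0325,0,0.0015,0,-0.5,0.2,0.02],[0.0325,0,0.0015,0,-0.5,0.2,0.02]]
  ]
}}

```text
t: 26.55
eef_pos: [0.5946, -0.1056, 0.086]
ee_rot: [-3.141, -0.094, 0.023]
force: [-6.4, -0.8, -1.8]
width: 0.0275
```

```bash
python3 -c "
from h import *
p=POST[3]
go(*[eyeat([p[0]+.001,p[1],z],t,ez=.0203,ex=-.0006) for z,t in((.0655,5.5),(.058,3),(.051,1),(.045,0))])
im=snap('wrist','w20');crop(im,'w20a',255,240,305,275,14)
"
```

```text
t 26.55 p [ 0.5946 -0.1056  0.086 ] rpy [-179.94   -5.37    1.3 ] F [-6.4 -0.8 -1.8] w 0.0275
  shift [0.0001, -0.0005, 0.0003] rot [-0.1, 0.1, -0.1] rows>= 0.0
  shift [0.0003, -0.0005, 0.0078] rot [-0.1, -2.4, -0.1] rows>= 0.3
  shift [0.0003, -0.0005, 0.0148] rot [-0.1, -4.4, -0.1] rows>= 0.5
  shift [0.0001, -0.0005, 0.0208] rot [-0.1, -5.4, -0.1] rows>= 0.6
```

View pics/w20a.png

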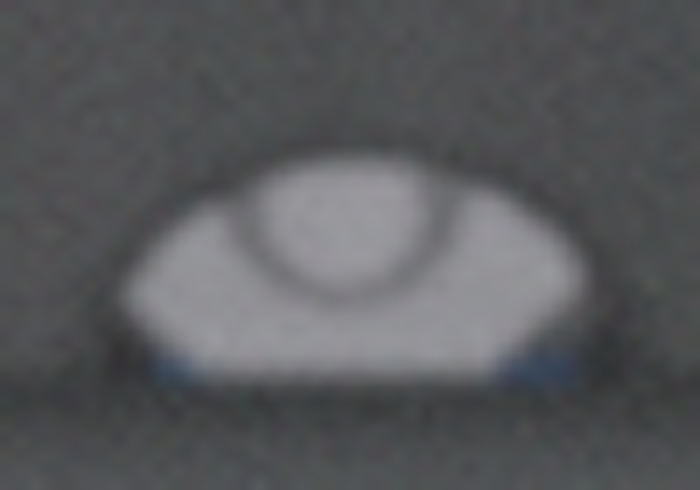

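>>> {"api": "jog_arm", "payload": {
  "motion": [
    [[0.001,0,0.0045,0,-1.2,0,0.02],[0.001,0,0.0078,0,-2.4,0,0.02],[0.001,0,0.0115,0,-3.4,0,0.02],[0.001,0,0.0148,0,-4.4,0,0.02],[0.001,0,0.0185,0,-5,0,0.02],[0.001,0,0.0215,0,-5.4,0,0.02],[0.001,0,0.0215,0,-5.4,0,0.02],[0.001,0,0.0215,0,-5.4,0,0.02]]
  ]
}}

```text
t: 27.4
eef_pos: [0.5961, -0.1058, 0.0654]
ee_rot: [-3.141, 0.003, 0.023]
force: [-9.6, 0.0, 9.0]
width: 0.0277
```

```bash
python3 -c "
from h import *
p=POST[3]
go(eyeat([p[0]+.001,p[1],.045],0,ez=.0203,ex=-.0006))
im=snap('wrist','w21');crop(im,'w21a',200,130,360,280,4)
"
```

```text
t 27.4 p [ 0.5961 -0.1058  0.0654] rpy [-179.96    0.17    1.31] F [-9.6  0.   9. ] w 0.0277
  shift [0.0005, -0.0007, 0.0001] rot [-0.0, 0.2, -0.1] rows>= 0.0
```

View pics/w21a.png

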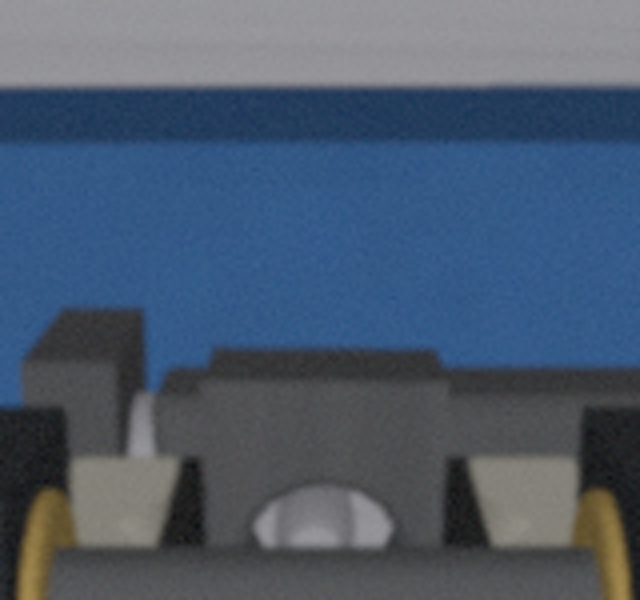

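Third spring is home. I'll release it, then check all three from a viewpoint where the hooks show too.

>>> {"api": "jog_arm", "payload": {
  "motion": [
    [[0,0,0,0,0,0,0.035],[0,0,0,0,0,0,0.035],[0,0,0,0,0,0,0.035],[0,0,-0.03,0,0,0,0.035],[0,0,-0.07,0,0,0,0.035],[-0.03,0,-0.12,0,0,0,0.05],[-0.08,0.03,-0.17,0,0,0,0.06],[-0.13,0.05,-0.21,0,0,0,0.06]]
  ]
}}

```text
t: 28.25
eef_pos: [0.504, -0.1419, 0.2455]
ee_rot: [-3.141, 0.001, 0.024]
force: [0.2, 0.1, 0.7]
width: 0.0538
```

>>> {"api": "jog_arm", "payload": {
  "motion": [
    [[-0.02,0,-0.03,0,0,0,0.03],[-0.02,0,-0.03,0,0,0,0.01],[-0.02,0,-0.03,0,0,0,0.01]]
  ]
}}

```text
t: 28.55
eef_pos: [0.4845, -0.1424, 0.2769]
ee_rot: [-3.141, -0.003, 0.024]
force: [0.0, -0.8, -1.0]
width: 0.0403
```

```bash
python3 -c "
from h import *
import pickle
go(([.45,-.15,.3],BY))
pickle.dump(cam('wrist'),open('wcF.pkl','wb'))
im=snap('wrist','w22');crop(im,'w22a',140,30,400,240,3)
c=cam('wrist');f=lambda X:(w2px(c,X)-[140,30])*3
print(f([[*HOLE[i],.058] for i in (3,2,1,0)]),f([[*POST[i],.049] for i in (3,2,1)]))
im=snap('scene','sc22');crop(im,'sc22a',100,170,300,390,3)
"
```

```text
t 28.55 p [ 0.4845 -0.1424  0.2769] rpy [-179.95   -0.19    1.36] F [ 0.  -0.8 -1. ] w 0.0403
  shift [-0.0346, 0.0067, -0.0232] rot [-0.0, -0.2, -0.0] rows>= 0.8
[[326.1708 582.3145]
 [481.9796 582.2469]
 [637.6267 582.3613]
 [791.6826 582.3824]] [[319.216  143.144 ]
 [486.9716 143.2138]
 [653.8692 144.4423]]
```

View pics/w22a.png

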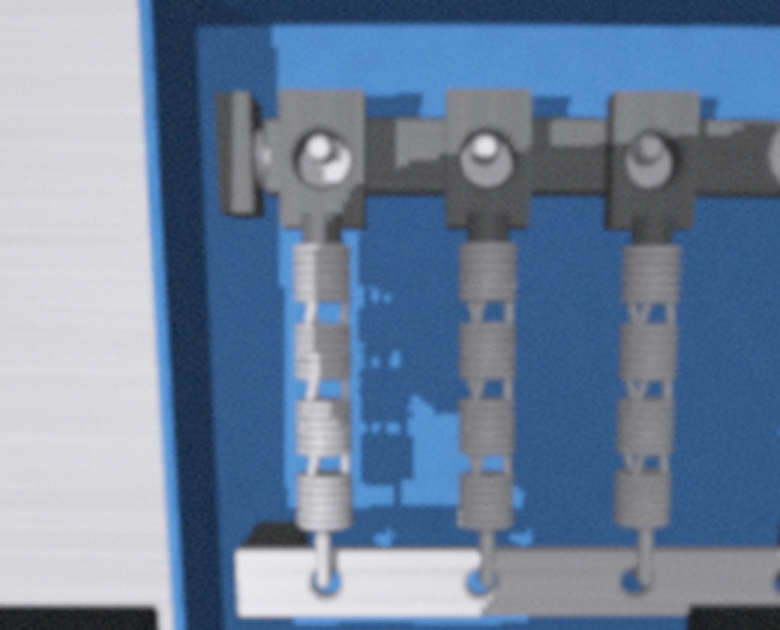

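View pics/sc22a.png

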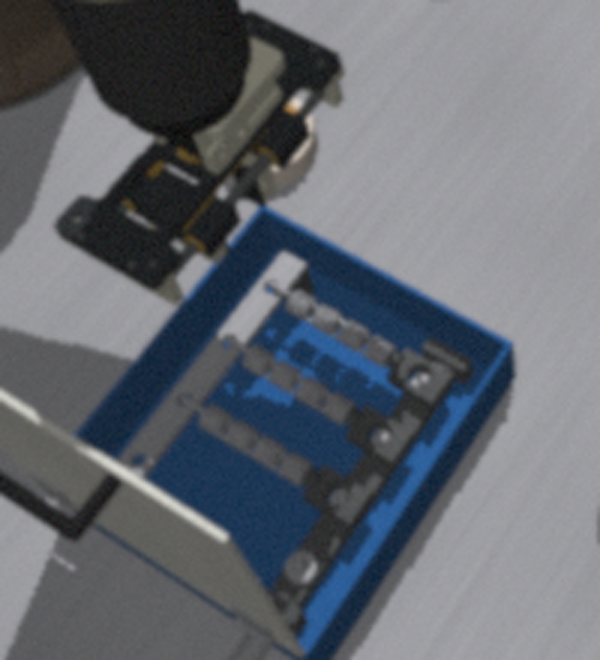

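```bash
python3 -c "
from h import *
im=cv2.imread('pics/w22.png')[:,:,::-1];crop(im,'w22b',210,195,385,240,4.5)
im=cv2.imread('pics/sc22.png')[:,:,::-1];crop(im,'sc22b',140,250,250,340,7)
"
```

```text
(no output)
```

View pics/w22b.png

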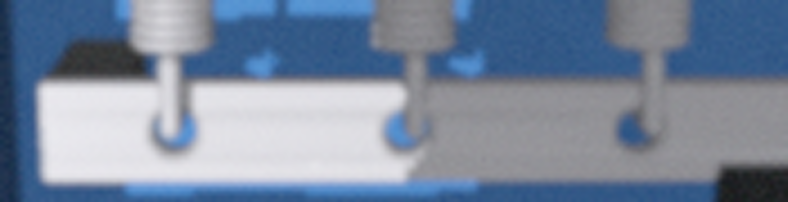

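View pics/sc22b.png

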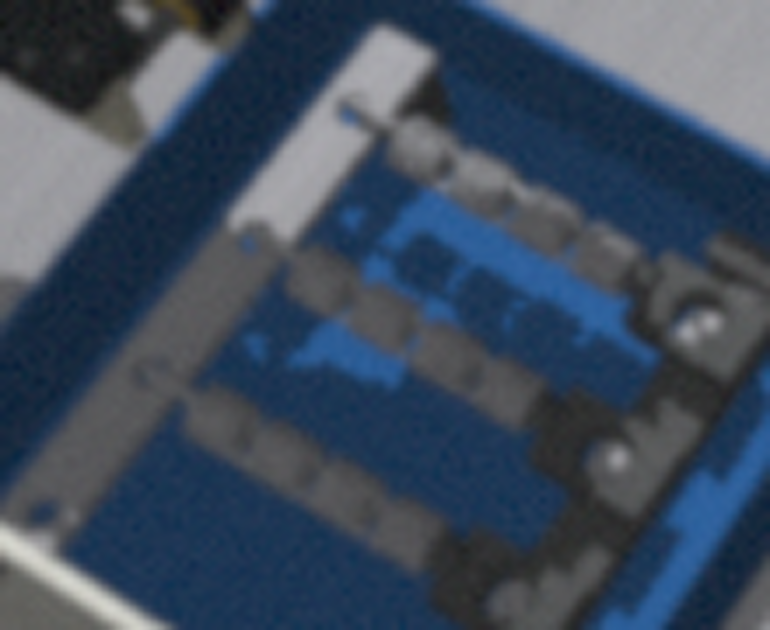

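```bash
python3 -c "
from h import *
go(([.42,.03,.25],BY))
"
```

```text
t 28.65 p [ 0.4842 -0.1422  0.2748] rpy [-179.96    0.07    1.38] F [-0.4  0.1 -0.1] w 0.0323
  shift [-0.06, -0.1737, 0.025] rot [-0.0, 0.1, 0.0] rows>= 3.7
```

>>> {"api": "jog_arm", "payload": {
  "motion": [
    [[-0.06,-0.174,0.02,0,0,0,0.01],[-0.06,-0.174,0.02,0,0,0,0.01],[-0.06,-0.174,0.02,0,0,0,0.01],[-0.06,-0.174,0.025,0,0,0,0.01],[-0.06,-0.174,0.025,0,0,0,0.01],[-0.06,-0.174,0.025,0,0,0,0.01],[-0.06,-0.174,0.025,0,0,0,0.01]]
  ]
}}

```text
t: 29.35
eef_pos: [0.4205, 0.0301, 0.2496]
ee_rot: [3.141, 0.002, 0.024]
force: [0.3, -0.1, 0.0]
width: 0.0104
```

```bash
python3 -c "
from h import *
c=cam('wrist')
im=snap('wrist','w23');crop(im,'w23a',410,110,560,190,5.2)
f=lambda X:(w2px(c,X)-[410,110])*5.2
print(f([[*HOLE[i],.058] for i in (3,2,1)]));print(f([[*HOLE[i],.068] for i in (3,2,1)]))
"
```

```text
[[ 75.0705 322.2219]
 [365.3679 323.9782]
 [646.2138 326.9213]]
[[ 97.4439 329.9085]
 [395.7801 331.7033]
 [683.7468 334.7145]]
```

View pics/w23a.png

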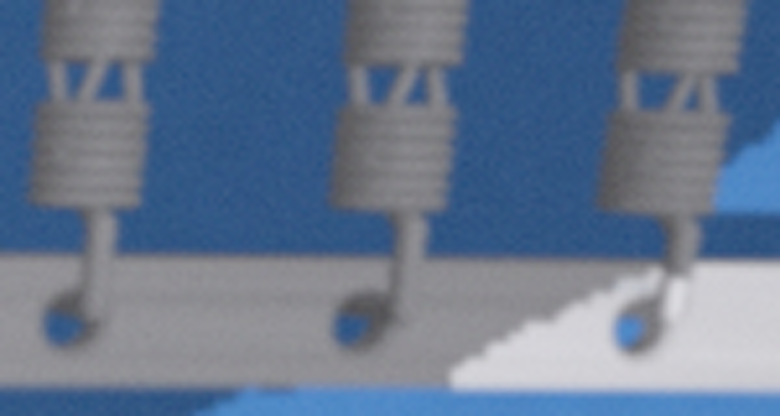

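The hook wires seem to stand about 10 mm above the bar, so the tips are only about 11–12 mm deep. The limit is 9 mm and fully home is 21 mm. To be safe I'll press each hook down with closed fingertips.

```bash
python3 -c "
from h import *
go(([.448,-.1087,.15],BY),([.448,-.1087,.105],BY))
"
```

```text
t 29.4 p [0.4205 0.0297 0.2497] rpy [-180.      0.12    1.33] F [0.2 0.9 0.2] w 0.0099
  shift [0.0245, 0.139, 0.0996] rot [-0.0, 0.1, -0.0] rows>= 3.5
  shift [0.0246, 0.139, 0.1446] rot [-0.0, 0.1, -0.0] rows>= 4.0
```

>>> {"api": "jog_arm", "payload": {
  "motion": [
    [[0.0246,0.139,0.05,0,0,0,0],[0.0246,0.139,0.08,0,0,0,0],[0.0246,0.139,0.1,0,0,0,0],[0.0246,0.139,0.13,0,0,0,0],[0.0246,0.139,0.144,0,0,0,0],[0.0246,0.139,0.144,0,0,0,0],[0.0246,0.139,0.144,0,0,0,0]]
  ]
}}

```text
t: 30.1
eef_pos: [0.4484, -0.1095, 0.1059]
ee_rot: [3.141, 0.003, 0.022]
force: [0.8, 0.3, 0.9]
width: 0.0004
```

```bash
python3 -c "
from h import *
go(([.448,-.1087,.105],BY))
"
```

```text
t 30.1 p [ 0.4484 -0.1095  0.1059] rpy [179.97   0.15   1.24] F [0.8 0.3 0.9] w 0.0004
  shift [-0.0004, -0.0008, 0.0009] rot [0.0, 0.2, -0.1] rows>= 0.0
```

>>> {"api": "jog_arm", "payload": {
  "motion": [
    [[0,0,0.004,0,0,0,0],[0,0,0.008,0,0,0,0],[0,0,0.012,0,0,0,0],[0,0,0.012,0,0,0,0]]
  ]
}}

```text
t: 30.5
eef_pos: [0.4483, -0.1092, 0.0939]
ee_rot: [3.141, 0.002, 0.022]
force: [0.5, 0.9, 0.2]
width: 0.0004
```

>>> {"api": "jog_arm", "payload": {
  "motion": [
    [[0,0,0.004,0,0,0,0],[0,0,0.006,0,0,0,0],[0,0,0.006,0,0,0,0]]
  ]
}}

```text
t: 30.8
eef_pos: [0.4482, -0.1091, 0.0876]
ee_rot: [3.141, 0.003, 0.022]
force: [0.6, -0.2, 0.4]
width: 0.0005
```

>>> {"api": "jog_arm", "payload": {
  "motion": [
    [[0,0,0.002,0,0,0,0],[0,0,0.004,0,0,0,0],[0,0,0.004,0,0,0,0]]
  ]
}}

```text
t: 31.1
eef_pos: [0.4483, -0.1092, 0.0841]
ee_rot: [3.141, 0.003, 0.023]
force: [-3.1, 1.1, 10.8]
width: 0.0005
```

```bash
python3 -c "
from h import *
go(([.448,-.1087,.082],BY))
snap('wrist','w24'); im=snap('scene','sc24');crop(im,'sc24b',140,230,280,340,5.5)
"
```

```text
t 31.1 p [ 0.4483 -0.1092  0.0841] rpy [179.96   0.15   1.31] F [-3.1  1.1 10.8] w 0.0005
  shift [-0.0003, -0.0006, 0.0021] rot [0.0, 0.1, -0.1] rows>= 0.0
```

View pics/w24.png

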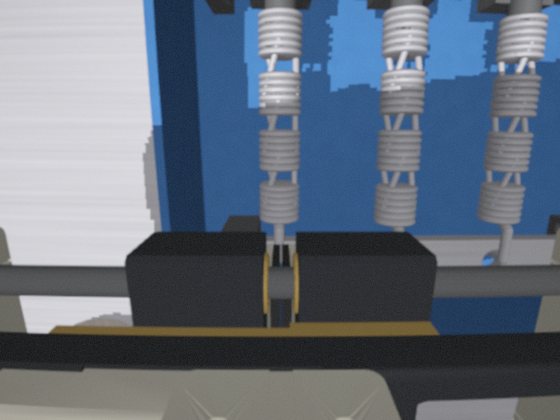

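View pics/sc24b.png

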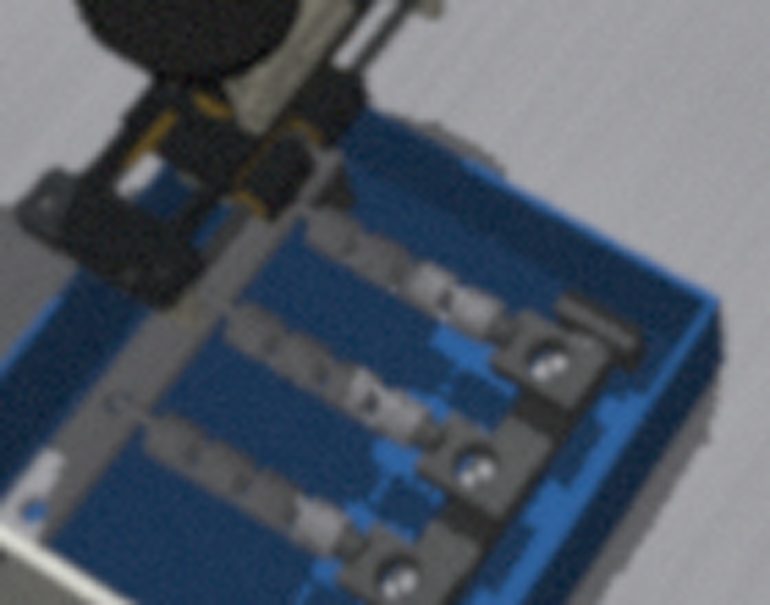

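Contact came only at fingertip z ≈ 0.0625 with 10.8 N. That is the wire's fully home height, so my parallax estimate was too pessimistic. I'll do the same test on the other two.

>>> {"api": "jog_arm", "payload": {
  "motion": [
    [[0,0,-0.025,0,0,0,0],[0.001,0.03,-0.025,0,0,0,0],[0.001,0.0565,-0.025,0,0,0,0],[0.001,0.0565,-0.012,0,0,0,0],[0.001,0.0565,-0.006,0,0,0,0],[0.001,0.0565,-0.002,0,0,0,0],[0.001,0.0565,0.001,0,0,0,0],[0.001,0.0565,0.001,0,0,0,0]]
  ]
}}

```text
t: 32.0
eef_pos: [0.4501, -0.1657, 0.084]
ee_rot: [3.14, 0.004, 0.024]
force: [-6.8, -1.7, 13.6]
width: 0.0006
```

>>> {"api": "jog_arm", "payload": {
  "motion": [
    [[0,0,-0.025,0,0,0,0],[0.001,0.03,-0.025,0,0,0,0],[0.001,0.0565,-0.025,0,0,0,0],[0.001,0.0565,-0.012,0,0,0,0],[0.001,0.0565,-0.006,0,0,0,0],[0.001,0.0565,-0.002,0,0,0,0],[0.001,0.0565,0,0,0,0,0],[0.001,0.0565,0,0,0,0,0]]
  ]
}}

```text
t: 32.8
eef_pos: [0.4521, -0.2217, 0.0844]
ee_rot: [3.14, 0.005, 0.025]
force: [-3.4, -0.1, 7.5]
width: 0.0002
```

>>> {"api": "jog_arm", "payload": {
  "motion": [
    [[0,0,-0.05,0,0,0,0],[0,-0.01,-0.1,0,0,0,0],[0,-0.01,-0.15,0,0,0,0],[0,-0.01,-0.2,0,0,0,0.02],[0.01,-0.01,-0.25,0,0,0,0.05],[0.02,-0.01,-0.3,0,0,0,0.05],[0.03,-0.01,-0.35,0,0,0,0.05],[0.05,-0.01,-0.38,0,0,0,0.05]]
  ]
}}

```text
t: 33.6
eef_pos: [0.5034, -0.2094, 0.4692]
ee_rot: [3.139, -0.0, 0.026]
force: [1.6, 0.2, -0.6]
width: 0.0349
```

```bash
python3 -c "
from h import *
Rg=Ro.from_euler('xyz',[-2.342,.007,.012]).as_matrix()
snap('wrist','w25'); im=snap('scene','sc25')
go(([.51,-.38,.48],down(BY)),([.5225,-.4632,.4129],Rg))
"
```

```text
t 33.7 p [ 0.5064 -0.2095  0.4689] rpy [179.79  -0.14   1.54] F [ 0.1 -0.6  0. ] w 0.043
  shift [-0.0009, 0.1706, -0.0105] rot [0.2, -0.1, 0.2] rows>= 3.4
  shift [0.0092, 0.2538, 0.057] rot [46.0, -0.2, 1.0] rows>= 5.4
```

View pics/w25.png

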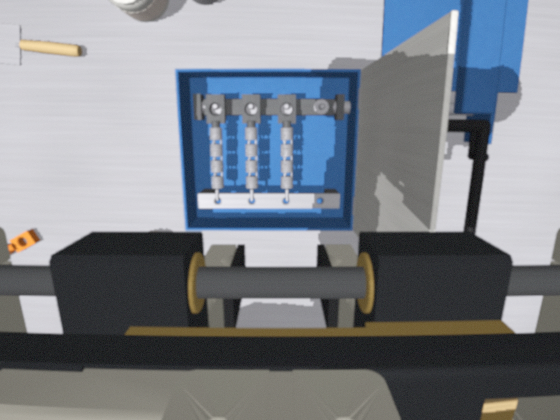

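View pics/sc25.png

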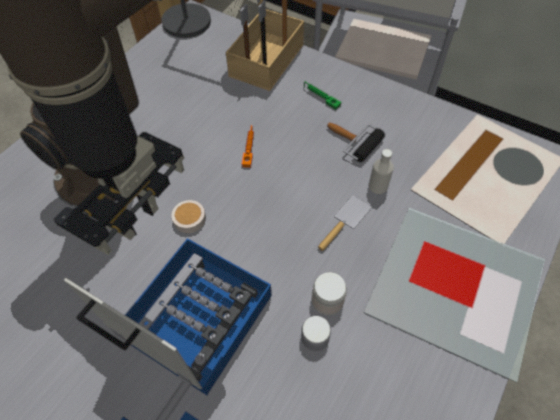

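>>> {"api": "jog_arm", "payload": {
  "motion": [
    [[0,0.05,-0.01,0,0,0,0.05],[0,0.1,-0.01,0,0,0,0.05],[0,0.15,-0.01,7,0,0,0.05],[0.005,0.2,-0.005,15,0,0,0.05],[0.009,0.23,0.01,23,0,1,0.05],[0.009,0.254,0.03,31,0,1,0.05],[0.009,0.254,0.05,39,0,1,0.05],[0.009,0.254,0.057,46,0,1,0.05]]
  ]
}}

```text
t: 34.5
eef_pos: [0.5224, -0.4644, 0.4083]
ee_rot: [-2.332, 0.008, 0.011]
force: [1.4, 0.9, -0.6]
width: 0.0505
```

>>> {"api": "jog_arm", "payload": {
  "motion": [
    [[0,0,0,0,0,0,0.05],[0,0,0,0,0,0,0.05]]
  ]
}}

```text
t: 34.7
eef_pos: [0.5225, -0.4652, 0.4055]
ee_rot: [-2.331, 0.011, 0.01]
force: [-0.2, -0.9, 0.8]
width: 0.05
```

```bash
python3 -c "
from h import *
Rg=Ro.from_euler('xyz',[-2.342,.007,.012]).as_matrix()
go(([.5215,-.3755,.3275],Rg))
snap('wrist','w26')
"
```

```text
t 34.7 p [ 0.5225 -0.4652  0.4055] rpy [-133.54    0.65    0.55] F [-0.2 -0.9  0.8] w 0.05
  shift [0.0007, -0.0053, 0.1187] rot [-0.6, 0.1, -0.3] rows>= 2.4
```

View pics/w26.png

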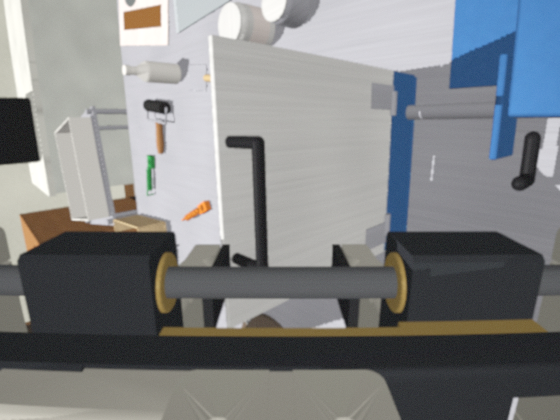

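>>> {"api": "jog_arm", "payload": {
  "motion": [
    [[0.001,-0.005,0.04,-0.6,0,0,0.05],[0.001,-0.005,0.08,-0.6,0,0,0.05],[0.001,-0.005,0.119,-0.6,0,0,0.05],[0.001,-0.005,0.119,-0.6,0,0,0.05],[0.001,-0.005,0.119,-0.6,0,0,0.008],[0.001,-0.005,0.119,-0.6,0,0,0.008],[0.001,-0.005,0.119,-0.6,0,0,0.008],[0.001,-0.005,0.119,-0.6,0,0,0.008]]
  ],
  "newtons": 20
}}

```text
t: 35.55
eef_pos: [0.5224, -0.3756, 0.3317]
ee_rot: [-2.348, 0.005, 0.011]
force: [-0.3, 0.7, 6.1]
width: 0.0234
```

>>> {"api": "jog_arm", "payload": {
  "motion": [
    [[0,0,0,0,0,0,0.008],[0,0,0,0,0,0,0.008],[0,0,0,0,0,0,0.008]]
  ]
}}

```text
t: 35.85
eef_pos: [0.5226, -0.3766, 0.334]
ee_rot: [-2.35, 0.002, 0.012]
force: [0.1, 0.4, 7.8]
width: 0.0089
```

```bash
cat > cl.py <<'E'
from h import *
import sys
p,R=pose(); s=arm.get_state(); print(s['t'],p,np.degrees(s['ee_rot']),s['width'],s['force'])
g=p+R@[0,0,.003]; hy,hz=-.329,.077
th0=np.arctan2(g[2]-hz,g[1]-hy)-.154; r0=np.hypot(g[2]-hz,g[1]-hy); print(th0,r0)
rr=lambda th: r0+(.2611-r0)*(th0-th)/th0
# remaining tool tilt to come down to 0 at th=0
tilt=np.radians(s['ee_rot'][0]*0)+ (s['ee_rot'][0]+np.pi if s['ee_rot'][0]<0 else s['ee_rot'][0]-np.pi)
for th in np.arange(th0-.1,-.08,-.1):
  G=np.array([g[0]-.0058*(th0-th)/1.6, hy+rr(th)*np.cos(th+.154), hz+rr(th)*np.sin(th+.154)])
  a=-tilt*(th0-th)/th0
  Rt=Ro.from_rotvec([a,0,0]).as_matrix()@R
  print(round(th,2),(R.T@(G-Rt@[0,0,.003]-p)).round(3).tolist(), round(np.degrees(a),1))
E
python3 cl.py
```

```text
35.85 [ 0.5226 -0.3766  0.334 ] [-134.6636    0.1329    0.6639] 0.008873532528761371 [0.1132 0.4305 7.7898]
1.5933778794166416 0.2589235899211431
1.49 [-0.0, -0.021, 0.016] -2.8
1.39 [-0.0, -0.04, 0.034] -5.7
1.29 [-0.0, -0.057, 0.053] -8.5
1.19 [-0.0, -0.072, 0.075] -11.4
1.09 [-0.0, -0.084, 0.097] -14.2
0.99 [-0.0, -0.095, 0.121] -17.1
0.89 [-0.0, -0.103, 0.146] -19.9
0.79 [-0.001, -0.109, 0.171] -22.8
0.69 [-0.001, -0.112, 0.197] -25.6
0.59 [-0.001, -0.112, 0.223] -28.5
0.49 [-0.001, -0.11, 0.249] -31.3
0.39 [-0.001, -0.105, 0.275] -34.1
0.29 [-0.001, -0.098, 0.3] -37.0
0.19 [-0.001, -0.088, 0.324] -39.8
0.09 [-0.002, -0.076, 0.347] -42.7
-0.01 [-0.002, -0.062, 0.369] -45.5
```

>>> {"api": "jog_arm", "payload": {
  "motion": [
    [[0,-0.021,0.016,-2.8,0,0,0.008],[0,-0.04,0.034,-5.7,0,0,0.008],[0,-0.057,0.053,-8.5,0,0,0.008],[0,-0.072,0.075,-11.4,0,0,0.008],[0,-0.084,0.097,-14.2,0,0,0.008]]
  ]
}}

```text
t: 36.35
eef_pos: [0.5191, -0.2496, 0.3263]
ee_rot: [-2.602, 0.005, 0.012]
force: [-6.4, -1.2, 0.3]
width: 0.0089
```

```bash
python3 cl.py
```

```text
36.35 [ 0.5191 -0.2496  0.3263] [-149.1087    0.2625    0.6633] 0.008870908025324874 [-6.4243 -1.1519  0.3202]
1.0998787624192854 0.25968869054030497
1.0 [-0.0, -0.016, 0.02] -2.8
0.9 [-0.0, -0.03, 0.042] -5.6
0.8 [-0.0, -0.042, 0.065] -8.4
0.7 [-0.0, -0.052, 0.09] -11.2
0.6 [-0.0, -0.059, 0.115] -14.0
0.5 [-0.0, -0.063, 0.141] -16.9
0.4 [-0.0, -0.065, 0.167] -19.7
0.3 [-0.001, -0.065, 0.193] -22.5
0.2 [-0.001, -0.062, 0.219] -25.3
0.1 [-0.001, -0.056, 0.244] -28.1
-0.0 [-0.001, -0.047, 0.269] -30.9
```

>>> {"api": "jog_arm", "payload": {
  "motion": [
    [[0.001,-0.016,0.02,-2.8,0,0,0.008],[0.001,-0.03,0.042,-5.6,0,0,0.008],[0.001,-0.042,0.065,-8.4,0,0,0.008],[0.001,-0.052,0.09,-11.2,0,0,0.008],[0.001,-0.059,0.115,-14,0,0,0.008],[0.001,-0.063,0.141,-16.9,0,0,0.008],[0.001,-0.065,0.167,-19.7,0,0,0.008],[0,-0.065,0.193,-22.5,0,0,0.008]]
  ]
}}

```text
t: 37.15
eef_pos: [0.5161, -0.0939, 0.1946]
ee_rot: [-2.996, 0.004, 0.012]
force: [-2.3, -3.9, -1.0]
width: 0.009
```

```bash
python3 cl.py
```

```text
37.15 [ 0.5161 -0.0939  0.1946] [-171.666     0.2575    0.6905] 0.008995500184344217 [-2.2886 -3.9478 -0.9526]
0.2990467524439423 0.2619397430339791
0.2 [-0.0, -0.007, 0.025] -2.8
0.1 [-0.0, -0.011, 0.051] -5.6
-0.0 [-0.0, -0.012, 0.077] -8.4
```

>>> {"api": "jog_arm", "payload": {
  "motion": [
    [[0,-0.004,0.013,-1.4,0,0,0.008],[0,-0.007,0.025,-2.8,0,0,0.008],[0,-0.009,0.038,-4.2,0,0,0.008],[0,-0.011,0.051,-5.6,0,0,0.008],[0,-0.0115,0.064,-7,0,0,0.008],[0,-0.012,0.074,-8,0,0,0.008],[0,-0.012,0.077,-8.3,0,0,0.008],[0,-0.012,0.077,-8.3,0,0,0.008]]
  ]
}}

```text
t: 37.95
eef_pos: [0.5155, -0.0696, 0.1199]
ee_rot: [-3.14, 0.005, 0.012]
force: [-3.8, 9.4, -2.2]
width: 0.009
```

```bash
python3 cl.py
```

```text
37.95 [ 0.5155 -0.0696  0.1199] [-179.8846    0.2836    0.6829] 0.008978836841201767 [-3.7657  9.4337 -2.1605]
-0.001292767895801794 0.2624450993252231
```

>>> {"api": "jog_arm", "payload": {
  "motion": [
    [[0,0.001,0.002,0,0,0,0.008],[0,0.001,0.003,0,0,0,0.008],[0,0.001,0.003,0,0,0,0.008]]
  ]
}}

```text
t: 38.25
eef_pos: [0.5156, -0.0692, 0.1171]
ee_rot: [-3.137, 0.005, 0.011]
force: [-6.0, 11.9, -0.7]
width: 0.0093
```

>>> {"api": "jog_arm", "payload": {
  "motion": [
    [[0,0,0.002,0,0,0,0.008],[0,0,0.004,0,0,0,0.008],[0,0,0.004,0,0,0,0.008]]
  ]
}}

```text
t: 38.55
eef_pos: [0.5156, -0.0688, 0.1147]
ee_rot: [-3.136, 0.005, 0.011]
force: [-10.2, 7.1, 13.4]
width: 0.0091
```

```bash
python3 -c "
from h import *
im=snap('scene','sc27');crop(im,'sc27a',100,200,300,400,3.5)"
```

```text
(no output)
```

View pics/sc27a.png

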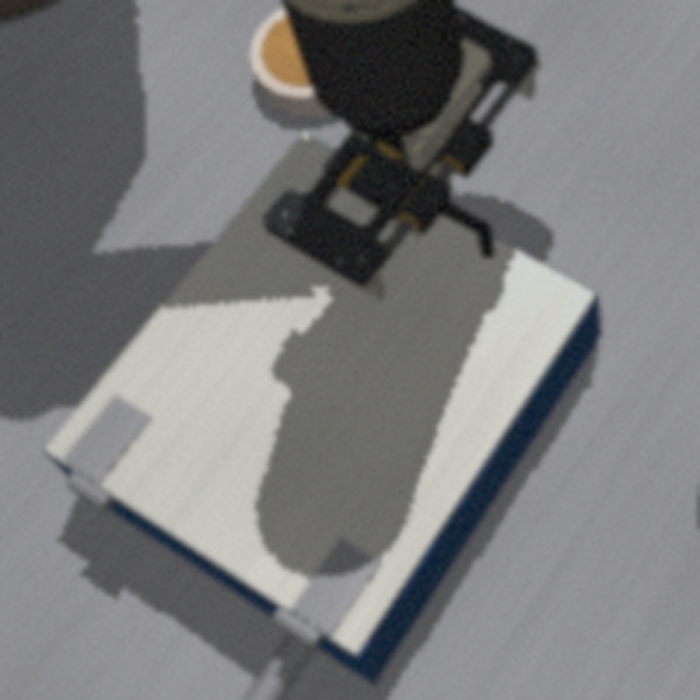

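>>> {"api": "jog_arm", "payload": {
  "motion": [
    [[0,0,0,0,0,0,0.04],[0,0,0,0,0,0,0.04],[0,0,0,0,0,0,0.04],[0,0,0,0,0,0,0.04],[0,0,-0.03,0,0,0,0.05],[0,0,-0.08,0,0,0,0.05],[0,0,-0.12,0,0,0,0.05],[-0.05,-0.05,-0.15,0,0,0,0.05]]
  ]
}}

```text
t: 39.4
eef_pos: [0.4871, -0.0385, 0.258]
ee_rot: [-3.137, -0.0, 0.008]
force: [-0.4, 2.3, -0.1]
width: 0.0495
```

>>> {"api": "jog_arm", "payload": {
  "motion": [
    [[-0.02,-0.15,-0.05,0,0,0,0.05],[-0.02,-0.15,-0.05,0,0,0,0.05],[-0.02,-0.15,-0.05,0,0,0,0.05],[-0.02,-0.15,-0.05,0,0,0,0.05],[-0.02,-0.15,-0.05,0,0,0,0.05]]
  ]
}}

```text
t: 39.9
eef_pos: [0.466, 0.1127, 0.3092]
ee_rot: [-3.136, -0.001, 0.011]
force: [-0.3, 0.6, -0.6]
width: 0.0502
```

```bash
python3 -c "
from h import *
go()
a=snap('scene','sc28');crop(a,'sc28a',100,210,300,390,3.8)
t=snap('top','t28');t0=cv2.imread('pics/top0.png')[:,:,::-1]
x=cv2.resize(t0[165:265,322:432],None,fx=3.5,fy=3.5);y=cv2.resize(t[165:265,322:432],None,fx=3.5,fy=3.5)
cv2.imwrite('pics/t28c.png',np.hstack([x,y])[:,:,::-1])
"
```

```text
t 39.9 p [0.466  0.1127 0.3092] rpy [-179.69   -0.08    0.61] F [-0.3  0.6 -0.6] w 0.0502
```

View pics/sc28a.png

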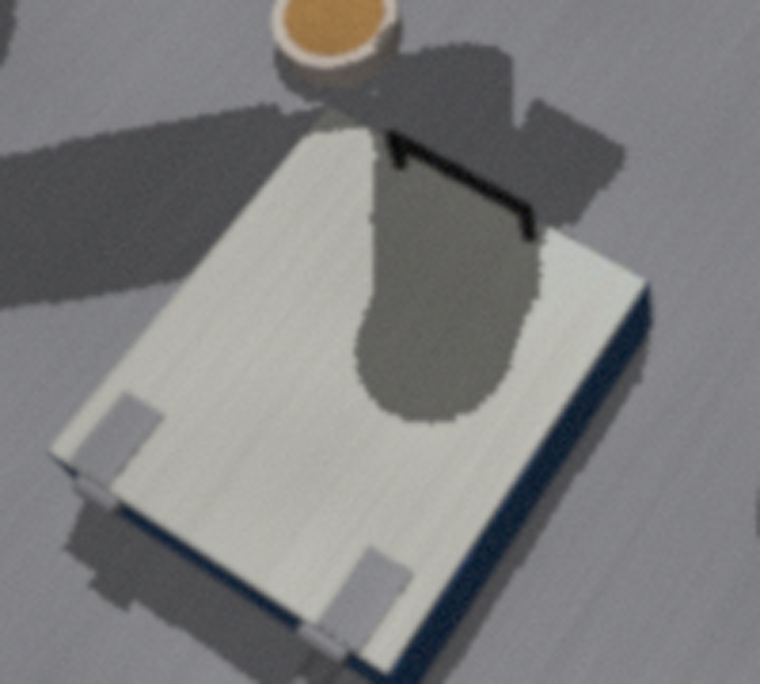

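View pics/t28c.png

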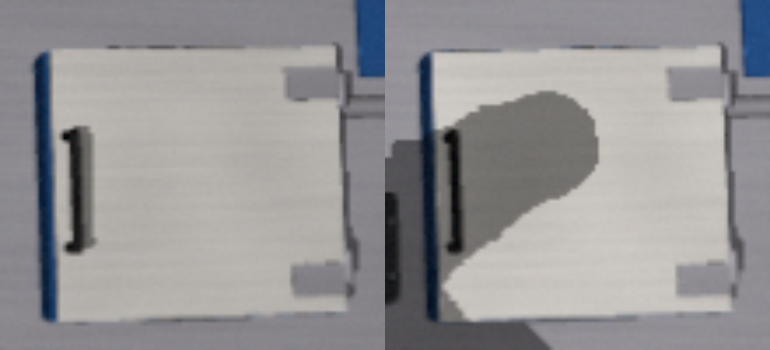

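```bash
python3 -c "
from h import *
a=cv2.imread('pics/scene0.png');b=cv2.imread('pics/sc28.png')
f=lambda i:cv2.resize(i[225:310,170:280],None,fx=3.6,fy=3.6,interpolation=cv2.INTER_CUBIC)
cv2.imwrite('pics/cmp.png',np.hstack([f(a),f(b)]))
s=cam('scene')
# free-edge far corner in box frame -> predicted px for th=0,.05 (scene bias +3.9,-1.3mm)
h3=np.array(HOLE[3]);ex=np.array([np.cos(.0239),np.sin(.0239)]);ey=np.array([-ex[1],ex[0]])
for th in(0,.05):
  y=52-272-0+270*np.cos(th)-5*np.sin(th); z=77+270*np.sin(th)+5*np.cos(th)
  X=h3+ex*(.1985+.001)+ey*y/1000; q=w2px(s,[[X[0]+.0039,X[1]-.0013,z/1000]])[0]; print(th,q,(q-[170,225])*3.6)
"
```

```text
0 [269.7521 283.8196] [359.1077 211.7505]
0.05 [269.4424 281.5853] [357.9925 203.707 ]
```

View pics/cmp.png

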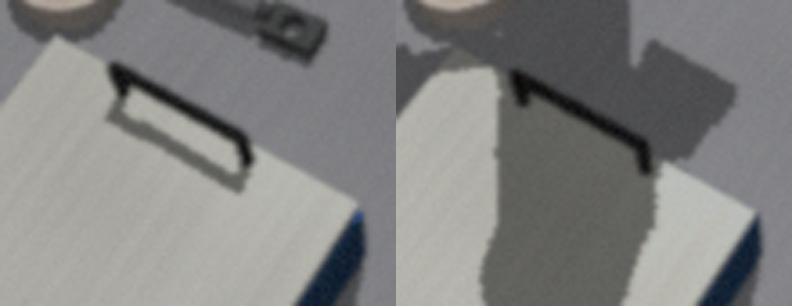

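Measured against the predicted corner positions, the door was slightly ajar at the start (about 0.05 rad) and is now at about 0. The hand touches nothing.

```bash
python3 -c "
from h import *
print(arm.job_done())"
```

```text
the job is handed in; nothing more can be done
None
```

I opened the door by its handle to about 1.6 rad, hung all three plain springs at stations 1, 2 and 3, shut the door and handed the job in at about 40 s. Only three plain springs were on the bench; the green and orange ones were decoys and I left them alone.

- **Springs:** The wrist picture shows all three posts up through the eyes and all three hooks in their holes. Each lug was level, on its shoulder, when I let go.
- **Check that disagreed:** A parallax estimate put the hook tips only about 11–12 mm deep, against a limit of 9 mm. I then pressed each hook wire down with the closed fingertips. All three stopped at about the fully-home height (7 to 14 N), so I took the estimate to be wrong.
- **Door:** Its free corner matches the predicted position for 0 rad within 1 pixel, and the handle met a firm stop at 13 N.
- **Bystanders:** The last full scene picture, taken just before I shut the door, showed none of them visibly moved. The hand ended about 0.3 m up, touching nothing.

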